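# Register a circuit module and hold the probe slide on its mark

### The arm

A 6-joint arm with a two-finger parallel gripper is mounted at the origin on the work surface. World frame = base frame: x ahead of the robot, y to its left, z up, the work surface at z = 0. Lengths are in m, angles in rad, forces in N, time in s.
With the tool pointing down it reaches from about 0.3 to 0.825 m from the base axis. Payload 5.4 kg.
Tool frame: the origin (TCP) lies at the very end of the fingers, on their centre line; the grasp point (between the pads) lies behind it (ctrl.pinch_z is the z of the grasp point in the tool frame, in m); z points along the fingers, y is the direction in which the jaws open and shut (so a half turn about z gives the same grasp; the last joint's range is limited). The gripper opens to 92 mm and grips with 3 to 60 N. Pads are 20 mm wide; open, the fingers measure 128 mm over their backs; the gripper's body (75 mm by 189 mm) begins 69 mm behind the grasp point.
Start: joints at [-1.338, 0.158, 1.597, -0, 1.386, -0.21], TCP at [0.246, -0.52, 0.215] pointing down, gripper open.
Joint ranges: [-2.91, 2.91], [-0.94, 2.29], [0.18, 2.7], [-1.29, 4.43], [0.17, 2.64], [-3, 3]. Speed limits (rad/s): [2.57, 2.57, 3.14, 3.14, 3.14, 3.14].

### API

Orientations are given as a unit quaternion [x, y, z, w].
In Python, from workcell import ctrl, optics gives the robot as it stands. The module is installed in compiled form; this text tells all that it offers.
- The arm moves only by the tool play_rows, never from a script. Its argument "targets" is a list that holds one entry, the list of rows, each a list of 7 numbers: the shift along the tool's x, y, z in m, then the turn, a rotation vector about the tool's x, y, z in rad, then the opening, from -1 (shut) to 1 (fully open). A call has exactly 8 rows; each row is the pose to reach, as a shift and turn from the pose commanded when the call began, along the tool's axes at that moment; what a row does not reach only later rows make up. A row lasts 1/10 s, in which the tool goes at most 50 mm and 8.59 degrees, less where a joint would pass 70% of its speed; a pose out of reach is approached as far as the arm can. A call with a gripper value outside its range is refused whole. The fingers move at their own pace and stop on an object; the grip force is fixed at half the most. Time passes only in rows, so rows that repeat a pose let the fingers close, or fill a call up. It gives the time, the measured TCP pose, the force and the opening at its end, in the units of the state.
- ctrl.read_state(): the state, without advancing time (a new reading comes with each control period).
- optics.get_image(name): name is "scene" or "top"; returns a dict with "color" (480x640x3 uint8, blue, green, red), "camera_matrix" (3x3 intrinsics, pixels), "T" (4x4, takes a point from camera to world coordinates). Camera axes: x right, y up, looking along -z (the intrinsics and any distortion apply to the point x, -y, -z); pixel columns grow to the right and rows downward; lengths in m; the calibration is good to about 2 mm. A picture is of the moment at which its call begins. There is no depth.
- ctrl.sign_off(): hands the job in, once; it reports no verdict.
The state is a dict: "t": time; "joint_positions": joint angles; "qvel": joint speeds; "joint_efforts": joint torques, N m; "ee_pos": TCP position; "ee_rot": TCP orientation; "ft_force": force on the tool from outside, world axes, zero at the start; "torque": the same for the moment, N m; "finger_gap": finger opening in m.
Only numpy, scipy, OpenCV 4.12 (cv2) and the standard library are available. Lean on these libraries where they do the work, as an engineer would, in place of code of your own. Each camera call takes 0.05 s, during which the arm holds its last target.

### The job

On the dark test fixture, push the green circuit module flat up against both aluminium stops, the one at the back and the one beside the probe slide. Then pull the spring-return probe slide by its orange handle towards the front of the fixture until its red pointer stands over the green band, and finish while still holding it there with the module against both stops. Leave everything else where it lies.

Things in the scene. Friction and masses are not known exactly. Their poses are not given: they have to be found in the camera images.
- fixture: Test fixture fixed to the bench: dark plate 300 mm (its x) x 310 (its y) x 12 thick, yaw within 0.35 rad. Origin on the bench; plate spans x -150 to 150, y -165 to 145. Its x runs from the open front (robot side) to the back, y left, z up. All on it stays under 85 mm above the bench. The slide's rail runs along x at y -85; a blue block 30 tall closes each end of it.
- nest (a point): Point on the plate's top (fixture x 20, y 0, z 12 mm): the module's centre lies above it when the module touches both stops. Axes as the fixture's. Two aluminium stops 18 mm tall stand on the plate: the back stop's face towards the module is at fixture x 75 (it spans y -45 to 45), the side stop's face at y -40 (it spans x -30 to 75).
- module_center (a point): Centre, half-way up, of the loose module: footprint 110 mm (its x) x 80 (its y), 24 tall. Aluminium base and green board are 11 tall over the whole footprint; a steel can 44 (x) x 58 (y), middle 6 to the -x side of the centre, rises to 24. 0.25 to 0.5 kg. Starts on the plate, 20 to 55 mm off each stop, yaw within 0.3 rad of the fixture's. Axes are the module's, parallel to the nest's when square.
- slide (a joint): Probe slide's pull from home, m: 0 = home at the back, grows towards the fixture's front (-x) up to 0.11. A spring draws it home: 4 N at home plus 1 N per 10 mm (7.5 to 13.5 N at the mark). Its blue probe arm (46 to 56 mm above the bench, 18 wide, middle 22 mm behind the handle's) reaches to fixture y 36, over the module without touching it; at home it is parked just behind the back stop.
- handle (a point): Middle of the slide's orange handle, an upright block 16 mm (fixture x) x 36 (y) x 38 tall; the point is 19 mm below its top, 61 above the bench. It stands on an aluminium carriage 60 x 44 mm whose top is 42 above the bench. At home it is at fixture x 70, y -85. Moves with the slide.
- pointer (a point): Tip end of the red pointer, a needle 3 mm wide that reaches 38 mm to the right from the carriage over a white scale; it moves with the slide and is level with the handle's middle along fixture x. 24.5 mm above the bench.
- band (a point): Middle of the top of the green band, a bar 16 mm (fixture x) x 22 (y) on the white scale, 18.6 mm above the bench; fixed, 35 to 95 mm in front of the pointer's home. The pointer passes over it without touching. Axes as the fixture's.
- module: The same loose circuit module: origin at the centre of its underside, axes as at its centre point.
- shield_can: Bystander, to be left alone: spare steel shield can, 34 x 34 x 14 mm, on the fixture plate behind and to the left of the nest. Origin within its outline, at its underside.
- plug: Bystander, to be left alone: small grey plug with a black nose, 33 x 18 x 12 mm, on the fixture plate's front right part, near the plate's front edge. Origin within its outline, at its underside.
- screwdriver: Bystander, to be left alone: red-handled screwdriver, 180 mm long, lying on the bench to the right of the fixture. Origin within its outline, at its underside.
- brush: Bystander, to be left alone: brush, 160 mm long, lying on the bench to the left of the fixture. Origin within its outline, at its underside.
- jar: Bystander, to be left alone: closed amber glass jar, 52 mm across, 70 tall, on the bench beside the fixture. Origin within its outline, at its underside.
- spool: Bystander, to be left alone: blue spool, 54 mm across, 40 tall, on the bench beside the fixture. Origin within its outline, at its underside.
Not all that is in view belongs to the job. Of the things that look like the module, the larger one is meant.

How it is judged:
On the way, in this order (a step that is already met when the one before it is completed fails the run):
1. the module lies flat on the plate against both stops, the slide still home (x of module_center in the frame of nest between -0.003 and 0.003 m and y of module_center in the frame of nest between -0.003 and 0.003 m and angle between the x axis of module_center and the x axis of nest, either way round below 0.035 rad and z of module_center in the frame of nest below 0.016 m and angle between module_center's own z axis and vertical below 0.05 rad and value of joint slide below 0.01 m), for 0.2 s.
2. the slide is pulled so that the pointer stands over the green band, held by the fingers (x of pointer in the frame of band between -0.008 and 0.008 m and contact force between the fingers and slide above 4 N), for 0.5 s.
At the end, for the whole second after the job is handed in: Module centre within 3 mm of the registered place in x and y, square within 0.035 rad, flat and at rest; pointer within 8 mm of the green band's middle (over the band) along the slide, slide at rest; fingers press on the slide with over 4 N, the slide does not touch the module (all of step 2 and x of module_center in the frame of nest between -0.003 and 0.003 m and y of module_center in the frame of nest between -0.003 and 0.003 m and angle between the x axis of module_center and the x axis of nest, either way round below 0.035 rad and z of module_center in the frame of nest below 0.016 m and angle between module_center's own z axis and vertical below 0.05 rad and linear speed of module below 0.01 m/s and contact force between slide and module below 0.5 N and velocity of joint slide between -0.01 and 0.01 m/s); the arm keeps its last pose, push and grip.
It fails at once if another thing (can, plug, screwdriver, brush, jar or spool) is moved over 20 mm (distance of any of shield_can, plug, screwdriver, brush, jar, spool from where it was at the start of the episode above 0.02 m).
It also fails if it takes over 61 s, if anything falls off the work surface, if the arm or the gripper's body presses on something with over 40 N, if the wrist force passes 120 N, or if a joint passes its speed limit or range.

## Working session

There is one attempt and no reset: what is moved stays moved. The work goes in short steps, Python scripts to look and compute and a tool call to move; the robot and the scene stay as the last step left them, time stands still between calls to the robot, and variables do not carry over. Pictures are saved under pics/ and viewed, and the job is handed in when it is done.

Besides the shell and the picture viewer there is one more tool, called after "Request:" in YAML: its name, and indented under it one key for each argument. play_rows: Moves the arm, as the interface text tells. Its arguments: {"type":"object","properties":{"targets":{"type":"array"}},"required":["targets"]}

```bash
mkdir -p pics; ls
python3 - <<'E'
from workcell import ctrl, optics
import cv2,numpy as np
np.set_printoptions(precision=4,suppress=True)
for n in("scene","top"):
    d=optics.get_image(n); cv2.imwrite(f"pics/{n}0.png",d["color"]); print(n,d["camera_matrix"],d["T"],d.keys())
s=ctrl.read_state(); print(s); print(ctrl.pinch_z)
E
```

```text
pics
scene [[533.7378   0.     324.2592]
 [  0.     533.7378 232.5275]
 [  0.       0.       1.    ]] [[ 0.3941 -0.6955  0.6008  1.216 ]
 [ 0.9189  0.3091 -0.245  -0.2527]
 [-0.0153  0.6486  0.7609  0.891 ]
 [ 0.      0.      0.      1.    ]] dict_keys(['color', 'camera_matrix', 'T'])
top [[622.8262   0.     311.7411]
 [  0.     622.8262 249.911 ]
 [  0.       0.       1.    ]] [[ 0.0289  0.9973 -0.0668  0.4755]
 [-0.9994  0.0302  0.0185  0.014 ]
 [ 0.0205  0.0662  0.9976  1.5136]
 [ 0.      0.      0.      1.    ]] dict_keys(['color', 'camera_matrix', 'T'])
{'t': 0.1, 'joint_positions': array([-1.3381,  0.159 ,  1.5981,  0.    ,  1.3862, -0.2101]), 'qvel': array([ 0.0001, -0.0007, -0.003 , -0.001 ,  0.0004, -0.0003]), 'joint_efforts': array([ -0.0004, -38.6506, -32.2959,   0.0704,   0.034 ,  -0.    ]), 'ee_pos': array([ 0.2462, -0.519 ,  0.2137]), 'ee_rot': array([ 0.9756,  0.2196,  0.    , -0.0008]), 'ft_force': array([ 0.5416,  0.1646, -0.3447]), 'torque': array([ 0.0035, -0.0039,  0.0124]), 'finger_gap': 0.09161135970586863}
-0.0187
```

View pics/scene0.png

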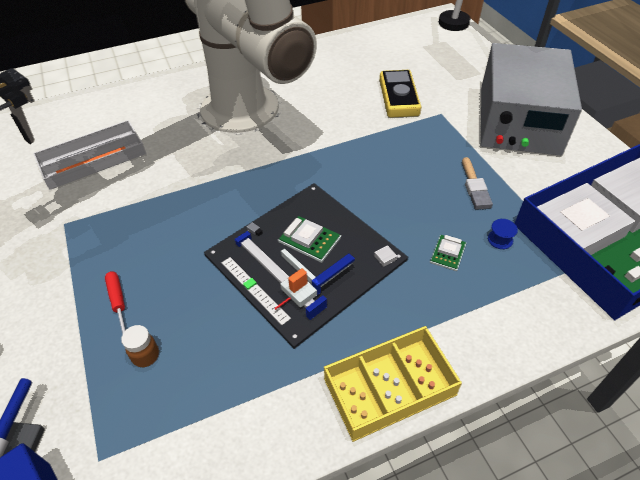

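View pics/top0.png

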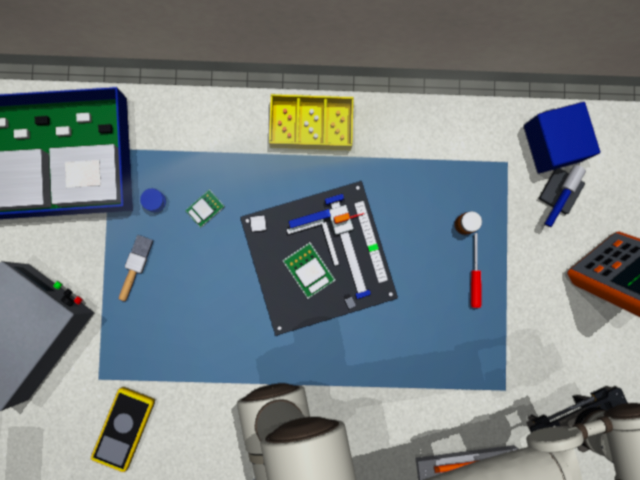

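The top view shows the plate with corners at about (242,216), (362,182), (397,298) and (276,335). The module is at (310,270), the handle at (343,216) and the band at (373,247). I'll zoom in on both views.

Run:
```python
import cv2
t=cv2.imread("pics/top0.png")[175:340,235:405]; cv2.imwrite("pics/tz0.png",cv2.resize(t,None,fx=3.6,fy=3.6,interpolation=cv2.INTER_CUBIC))
t=cv2.imread("pics/scene0.png")[180:350,200:412]; cv2.imwrite("pics/sz0.png",cv2.resize(t,None,fx=3.5,fy=3.5,interpolation=cv2.INTER_CUBIC))
```

```text
(no output)
```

View pics/tz0.png

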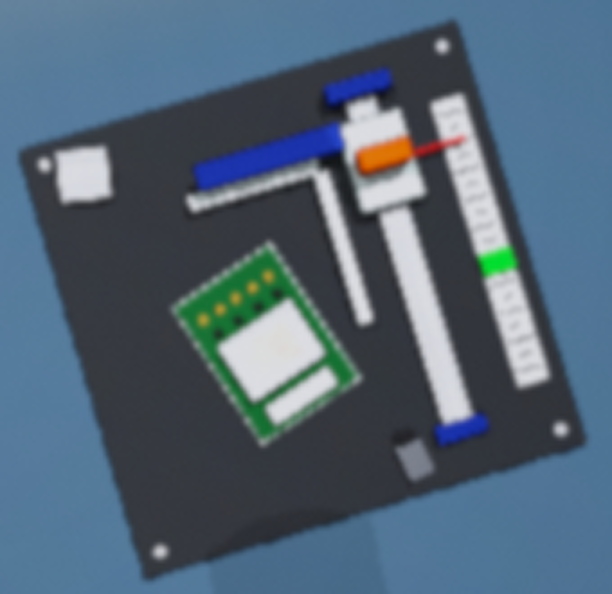

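View pics/sz0.png

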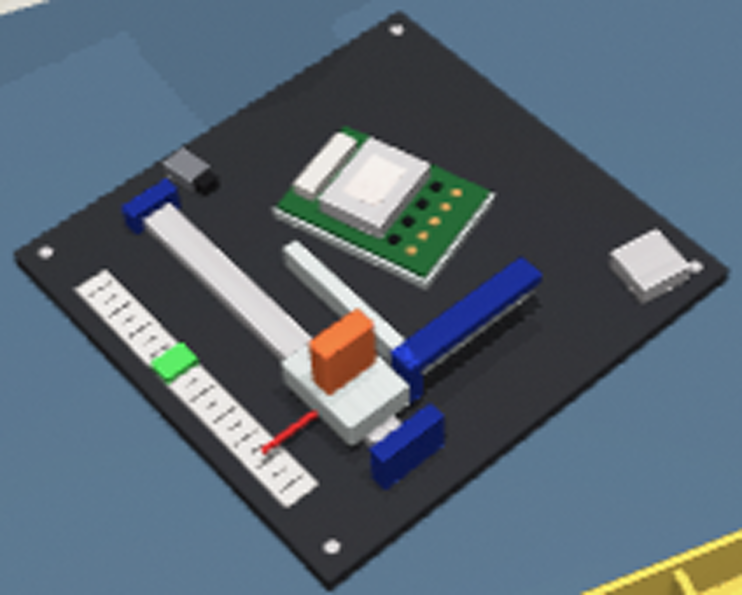

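```bash
cat > h.py <<'E'
import numpy as np, cv2
from scipy.optimize import least_squares
np.set_printoptions(precision=4,suppress=True)
CAL={'scene':(np.array([[533.7378,0,324.2592],[0,533.7378,232.5275],[0,0,1]]),None),'top':(np.array([[622.8262,0,311.7411],[0,622.8262,249.911],[0,0,1]]),None)}
from workcell import ctrl,optics
def cams():
    c={}
    for n in CAL:
        d=optics.get_image(n); c[n]=(d['camera_matrix'],d['T'],d['color'])
    return c
def proj(c,P):
    K,T=c[0],c[1]; p=(np.linalg.inv(T)@np.append(P,1))[:3]; p=np.array([p[0],-p[1],-p[2]]); q=K@p; return q[:2]/q[2]
def tri(C,px):
    A=[];
    f=lambda P: np.concatenate([proj(C[n],P)-px[n] for n in px])
    r=least_squares(f,[.5,0,.05]); return r.x,np.abs(r.fun).max()
def onplane(c,uv,z):
    return least_squares(lambda p: proj(c,[p[0],p[1],z])-uv,[.5,0]).x
def tz(U,V,s=3.6,o=(235,175)): return np.array([(U+.5)/s-.5+o[0],(V+.5)/s-.5+o[1]])
def sz(U,V): return tz(U,V,3.5,(200,180))
def fit(C,model,px,th0):
    # planar pose fit of points at known z
    def f(p):
        c,s=np.cos(p[2]),np.sin(p[2]); r=[]
        for n in px:
            for k,uv in px[n].items():
                m=model[k]; r.append(proj(C[n],[p[0]+c*m[0]-s*m[1],p[1]+s*m[0]+c*m[1],m[2]])-uv)
        return np.concatenate(r)
    r=least_squares(f,th0); return r.x,r.fun.reshape(-1,2)
E
cat > m1.py <<'E'
from h import *
C=cams()
T={'bl':tz(20,150),'br':tz(457,22),'fr':tz(585,445),'fl':tz(147,578)}
S={'bl':sz(727,270),'br':sz(330,577),'fr':sz(15,253),'fl':sz(400,12)}
PM={'bl':(.15,.145,.012),'br':(.15,-.165,.012),'fr':(-.15,-.165,.012),'fl':(-.15,.145,.012)}
for k in T: print(k,tri(C,{'top':T[k],'scene':S[k]}))
for pp in({'top':T},{'scene':S},{'top':T,'scene':S}):
    p,r=fit(C,PM,pp,[.5,0,.2]); print('fixture',p,np.abs(r).max())
F=p
mt={'bl':tz(173,308),'br':tz(270,243),'fr':tz(361,378),'fl':tz(263,444)}
ms={'bl':sz(494,194),'br':sz(427,277),'fr':sz(274,208),'fl':sz(346,127)}
MM={'bl':(.055,.04,.023),'br':(.055,-.04,.023),'fr':(-.055,-.04,.023),'fl':(-.055,.04,.023)}
for k in mt: print(k,tri(C,{'top':mt[k],'scene':ms[k]}))
for pp in({'top':mt},{'scene':ms},{'top':mt,'scene':ms}):
    p,r=fit(C,MM,pp,[.5,0,.5]); print('module',p,np.abs(r).max())
def tofix(P): 
    c,s=np.cos(F[2]),np.sin(F[2]); d=np.array(P[:2])-F[:2]; return np.array([c*d[0]+s*d[1],-s*d[0]+c*d[1]])
print('mod in fix',tofix(p),p[2]-F[2])
for n,a,b in(('band',tz(498,261),sz(175,361)),('ptr',tz(466,139),sz(264,451)),('handletop',tz(386,153),sz(342,336))):
    P,e=tri(C,{'top':a,'scene':b}); print(n,P,e,tofix(P))
for z,n in((.012,'plug'),(.012,'can')):pass
print('plug',tofix(onplane(C['top'],tz(415,457),.024)),'nose',tofix(onplane(C['top'],tz(404,436),.02)))
E
python3 m1.py
```

```text
bl (array([0.6525, 0.1619, 0.0115]), np.float64(0.13758751582528816))
br (array([ 0.7488, -0.1286,  0.0146]), np.float64(0.7021297420651536))
fr (array([ 0.4656, -0.2231,  0.0091]), np.float64(0.21511787356223522))
fl (array([0.3693, 0.0681, 0.0099]), np.float64(0.4580931229353382))
fixture [ 0.5558 -0.0218  0.3196] 1.0166542970170553
fixture [ 0.5559 -0.02    0.3226] 1.5381012703869033
fixture [ 0.5559 -0.0208  0.3214] 1.678912099230729
bl (array([0.5491, 0.0562, 0.0204]), np.float64(0.419079174628223))
br (array([ 0.5942, -0.0071,  0.0243]), np.float64(0.3995065323942413))
fr (array([ 0.506 , -0.0705,  0.0215]), np.float64(0.3414381485435456))
fl (array([ 0.4605, -0.0062,  0.0199]), np.float64(0.4924396053147575))
module [ 0.5271 -0.0079  0.6191] 0.6183014496700707
module [ 0.5287 -0.0065  0.6171] 1.3403770203164527
module [ 0.5279 -0.0071  0.6182] 1.1175943977282827
mod in fix [-0.0223  0.0219] 0.2968621398064951
band [ 0.5871 -0.1603  0.0181] 0.4080492640063085 [-0.0145 -0.1422]
ptr [ 0.6681 -0.1355  0.0244] 0.7283681653435679 [ 0.0702 -0.1443]
handletop [ 0.6504 -0.0794  0.0773] 0.430828017950148 [ 0.0711 -0.0855]
plug [-0.1239 -0.0511] nose [-0.1087 -0.0484]
```

```bash
cat > plan.py <<'E'
import sys
from h import *
from scipy.spatial.transform import Rotation as R
def goal(pos,yaw):
    """shift/rotvec in tool axes from present pose to pos, tool down, tool x at world angle yaw"""
    s=ctrl.read_state(); q=R.from_quat(s['ee_rot']); g=R.from_matrix([[np.cos(yaw),np.sin(yaw),0],[np.sin(yaw),-np.cos(yaw),0],[0,0,-1]])
    print('t',s['t'],'pos',s['ee_pos'],'gap',s['finger_gap'],'F',s['ft_force'],'q',s['joint_positions'])
    x=q.as_matrix()[:,0]; print('yaw',np.arctan2(x[1],x[0]),'tilt',q.as_matrix()[:,2])
    print('shift',q.inv().apply(np.array(pos)-s['ee_pos']),'turn',(q.inv()*g).as_rotvec())
F=np.array([.5559,-.0208,.3214])
def fix(x,y,z,F=F):
    c,s=np.cos(F[2]),np.sin(F[2]); return [F[0]+c*x-s*y,F[1]+s*x+c*y,z]
if __name__=='__main__': goal([float(v) for v in sys.argv[1:4]],float(sys.argv[4]))
E
python3 plan.py .523 -.011 .12 2.189
```

```text
t 0.2 pos [ 0.2463 -0.5192  0.214 ] gap 0.09188682781775945 F [ 0.0316  0.7245 -0.1431] q [-1.3381  0.1588  1.5977  0.      1.3862 -0.2101]
yaw 0.44277225150920113 tilt [-0.0003  0.0012 -1.    ]
shift [ 0.4678 -0.3405  0.0945] turn [-0.0006 -0.0012 -1.7462]
```

Request:
play_rows:
  targets:
    - [[0.03, -0.02, 0, 0, 0, -0.11, 1], [0.08, -0.055, 0, 0, 0, -0.25, 1], [0.12, -0.09, 0, 0, 0, -0.4, 1], [0.165, -0.12, 0, 0, 0, -0.54, 1], [0.21, -0.155, 0, 0, 0, -0.68, 1], [0.255, -0.185, 0, 0, 0, -0.82, 1], [0.3, -0.22, 0, 0, 0, -0.96, 1], [0.33, -0.24, 0, 0, 0, -1.05, 1]]

```text
t: 1.0
ee_pos: [0.4313, -0.1787, 0.2147]
ee_rot: [0.733, 0.681, 0.0, 0.0]
ft_force: [0.5, -0.8, 0.5]
finger_gap: 0.092
```

```bash
python3 plan.py .523 -.011 .10 2.189
```

```text
t 1.0 pos [ 0.4313 -0.1787  0.2147] gap 0.09199015495461108 F [ 0.4653 -0.8118  0.5341] q [-0.6525 -0.1301  1.8885  0.      1.3827 -0.579 ]
yaw 1.4972994473047785 tilt [ 0.0004 -0.0003 -1.    ]
shift [0.174  0.0791 0.1147] turn [ 0.0003  0.0004 -0.6917]
```

Request:
play_rows:
  targets:
    - [[0.035, 0.016, 0.01, 0, 0, -0.12, 1], [0.07, 0.032, 0.03, 0, 0, -0.25, 1], [0.105, 0.048, 0.055, 0, 0, -0.38, 1], [0.14, 0.064, 0.085, 0, 0, -0.52, 1], [0.16, 0.073, 0.105, 0, 0, -0.64, 1], [0.174, 0.079, 0.115, 0, 0, -0.692, 1], [0.174, 0.079, 0.115, 0, 0, -0.692, 1], [0.174, 0.079, 0.115, 0, 0, -0.692, 1]]

```text
t: 1.8
ee_pos: [0.5235, -0.014, 0.1004]
ee_rot: [0.461, 0.887, -0.0, 0.001]
ft_force: [0.6, -0.2, 0.7]
finger_gap: 0.092
```

```bash
python3 plan.py .523 -.011 .0265 2.189
python3 - <<'E'
from h import *
C=cams()
for n,(y,x) in(('top',(175,235)),('scene',(180,200))):
    cv2.imwrite(f"pics/a_{n}.png",cv2.resize(C[n][2][y:y+165,x:x+212],None,fx=3.5,fy=3.5,interpolation=cv2.INTER_CUBIC))
E
```

```text
t 1.8 pos [ 0.5235 -0.014   0.1004] gap 0.09200617844901093 F [ 0.6154 -0.2443  0.6929] q [-0.2575  0.1458  1.849  -0.0005  1.1457 -0.8694]
yaw 2.1829113465937886 tilt [ 0.0009 -0.0007 -1.    ]
shift [0.0029 0.0013 0.0739] turn [ 0.0003  0.0011 -0.0061]
```

View pics/a_scene.png

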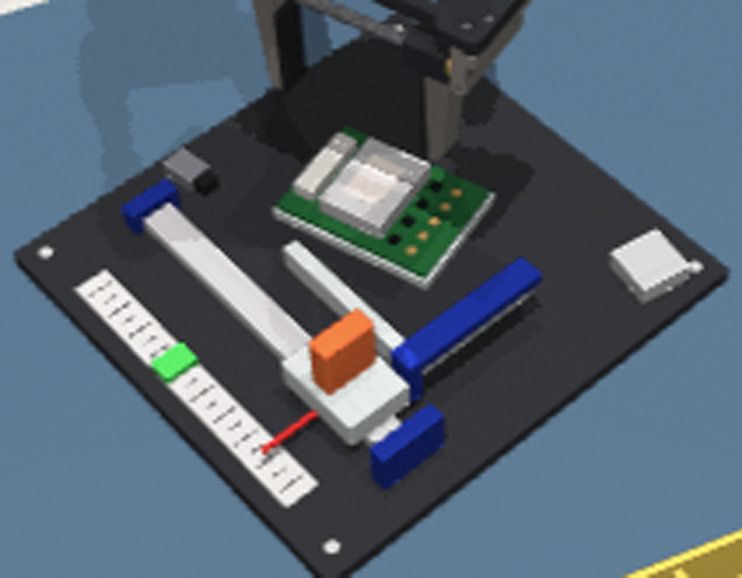

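Run:
```python
from h import *
C=cams()
print(tri(C,{'top':tz(302,396),'scene':sz(324,165)}))
print('can',tri(C,{'top':tz(272,349),'scene':sz(376,184)}))
t=cv2.imread('pics/scene0.png')[212:266,272:346]; cv2.imwrite('pics/mz.png',cv2.resize(t,None,fx=10,fy=10,interpolation=cv2.INTER_CUBIC))
```

```text
(array([ 0.4927, -0.0319,  0.0292]), np.float64(0.10595040369150865))
can (array([ 0.5233, -0.0103,  0.0337]), np.float64(0.4083255425592256))
```

View pics/mz.png

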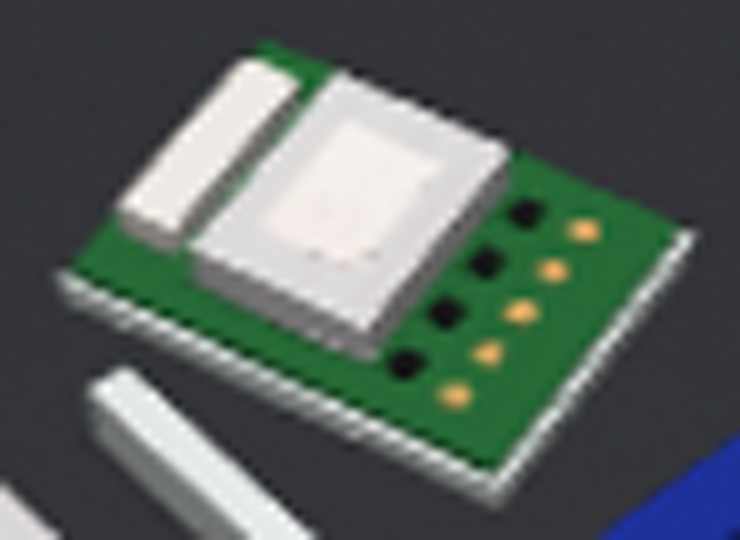

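View pics/a_top.png

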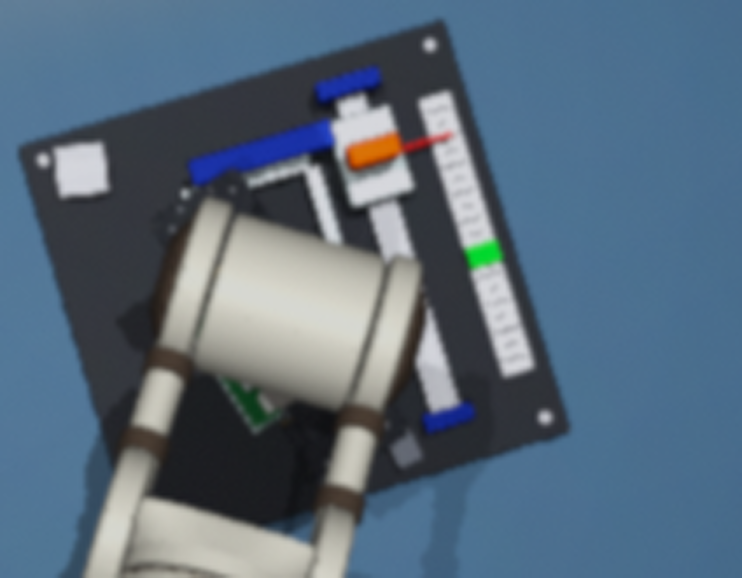

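Request:
play_rows:
  targets:
    - [[0.003, 0.001, 0.01, 0, 0, -0.006, 1], [0.003, 0.001, 0.025, 0, 0, -0.006, 1], [0.003, 0.001, 0.04, 0, 0, -0.006, 1], [0.003, 0.001, 0.055, 0, 0, -0.006, 1], [0.003, 0.001, 0.065, 0, 0, -0.006, 1], [0.003, 0.001, 0.069, 0, 0, -0.006, 1], [0.003, 0.001, 0.069, 0, 0, -0.006, 0.5], [0.003, 0.001, 0.069, 0, 0, -0.006, 0.3]]

```text
t: 2.8
ee_pos: [0.5223, -0.0105, 0.0309]
ee_rot: [0.458, 0.889, -0.0, 0.0]
ft_force: [-1.3, -0.6, -1.0]
finger_gap: 0.0781
```

```bash
python3 plan.py .523 -.011 .0305 2.189
```

```text
t 2.8 pos [ 0.5223 -0.0105  0.0309] gap 0.078093472602752 F [-1.2773 -0.5542 -0.9593] q [-0.2514  0.2512  1.8855 -0.0004  1.0048 -0.8713]
yaw 2.190867138118114 tilt [-0.     -0.0003 -1.    ]
shift [-0.0009  0.0003  0.0004] turn [-0.0002  0.0003  0.0019]
```

Good. Close on the can.

Request:
play_rows:
  targets:
    - [[0, 0, 0, 0, 0, 0, 0], [0, 0, 0, 0, 0, 0, -0.3], [0, 0, 0, 0, 0, 0, -0.6], [0, 0, 0, 0, 0, 0, -1], [0, 0, 0, 0, 0, 0, -1], [0, 0, 0, 0, 0, 0, -1], [0, 0, 0, 0, 0, 0, -1], [0, 0, 0, 0, 0, 0, -1]]

```text
t: 3.6
ee_pos: [0.5226, -0.0104, 0.0311]
ee_rot: [0.458, 0.889, 0.0, 0.0]
ft_force: [-1.1, 0.2, 6.0]
finger_gap: 0.064
```

Run:
```python
from plan import *
# module pose from jaw grip: centre along jaw known; final TCP in fixture: can centre at x=14, y as grip offset
M=np.array([.5279,-.0071,.6182])
s=ctrl.read_state(); d=s['ee_pos'][:2]-M[:2]; c,sn=np.cos(M[2]),np.sin(M[2])
print('tcp in module',c*d[0]+sn*d[1],-sn*d[0]+c*d[1])
oy=-sn*d[0]+c*d[1]
for nx,ny in((-8,12),(0,0)):
    p=fix(.014+nx/1e3,oy+ny/1e3,.031); print(nx,ny,p); goal(p,F[2]+np.pi/2)
```

```text
tcp in module -0.006226869368357436 0.00038356854232101355
-8 12 [np.float64(0.5576808549365485), np.float64(-0.0071551722056548625), 0.031]
t 3.6 pos [ 0.5226 -0.0104  0.0311] gap 0.06397463734288181 F [-1.0597  0.2438  5.9612] q [-0.2513  0.2512  1.8852 -0.      1.0045 -0.8713]
yaw 2.1908118373456262 tilt [ 0.0007 -0.0002 -1.    ]
shift [-0.0177  0.0304  0.0001] turn [0.0006 0.0005 0.2986]
0 0 [np.float64(0.5690619498727811), np.float64(-0.016013539891208354), 0.031]
t 3.6 pos [ 0.5226 -0.0104  0.0311] gap 0.06397463734288181 F [-1.0597  0.2438  5.9612] q [-0.2513  0.2512  1.8852 -0.      1.0045 -0.8713]
yaw 2.1908118373456262 tilt [ 0.0007 -0.0002 -1.    ]
shift [-0.0316  0.0345  0.0001] turn [0.0006 0.0005 0.2986]
```

Run:
```python
from h import *
C=cams()
cv2.imwrite('pics/g1.png',cv2.resize(C['scene'][2][200:272,262:362],None,fx=8,fy=8,interpolation=cv2.INTER_CUBIC))
```

```text
(no output)
```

View pics/g1.png

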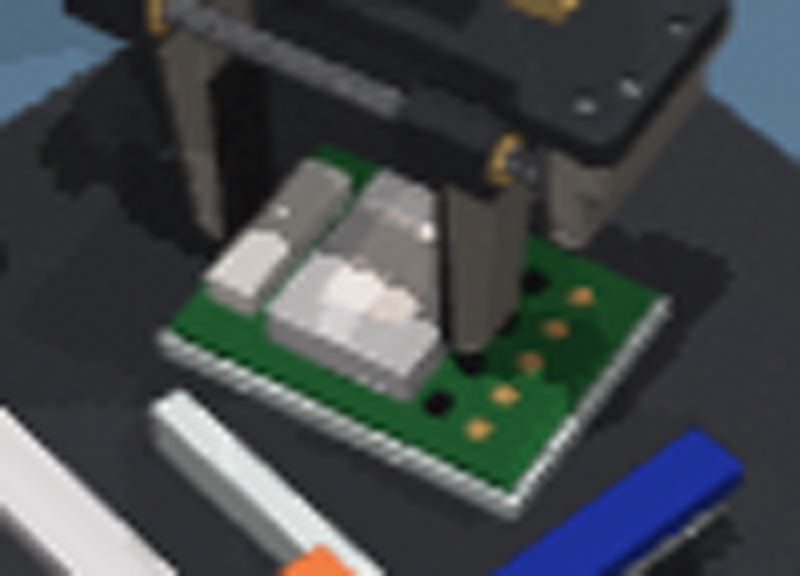

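Request:
play_rows:
  targets:
    - [[0, 0, 0, 0, 0, 0, 0.55], [0, 0, 0, 0, 0, 0, 0.55], [0, 0, 0.002, 0, 0, 0, 0.55], [0, 0, 0.004, 0, 0, 0, 0.55], [0, 0, 0.004, 0, 0, 0, -1], [0, 0, 0.004, 0, 0, 0, -1], [0, 0, 0.004, 0, 0, 0, -1], [0, 0, 0.004, 0, 0, 0, -1]]

```text
t: 4.5
ee_pos: [0.5218, -0.0102, 0.0262]
ee_rot: [0.458, 0.889, -0.0, -0.0]
ft_force: [0.3, 0.0, -2.7]
finger_gap: 0.0644
```

```bash
python3 - <<'E'
from h import *
C=cams()
im=C['scene'][2][200:272,262:362]
cv2.imwrite('pics/g2.png',cv2.resize(im,None,fx=8,fy=8,interpolation=cv2.INTER_CUBIC))
E
python3 plan.py .523 -.011 .0275 2.189
```

```text
t 4.6 pos [ 0.522  -0.0102  0.0264] gap 0.06447224866214653 F [-0.8124 -0.3639 -3.8382] q [-0.2513  0.2587  1.8872  0.      0.9962 -0.8713]
yaw 2.1907901643730847 tilt [-0.0005  0.0001 -1.    ]
shift [-0.0012  0.0004 -0.0011] turn [-0.0003 -0.0004  0.0018]
```

View pics/g2.png

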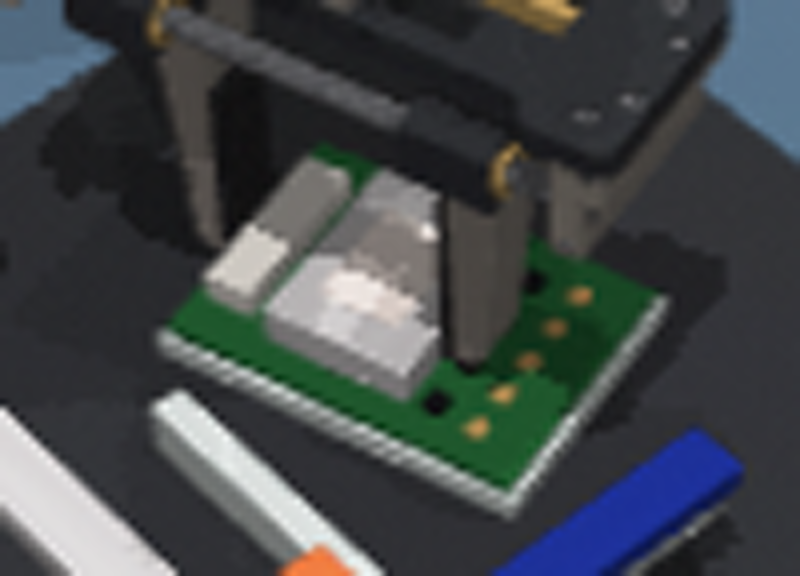

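Run:
```python
from plan import *
C=cams()
z=lambda u,v: tz(u,v,8,(262,200))
ms={'bl':z(667,302),'br':z(508,503),'fr':z(163,332),'fl':z(322,146)}
MM={'bl':(.055,.04,.023),'br':(.055,-.04,.023),'fr':(-.055,-.04,.023),'fl':(-.055,.04,.023)}
p,r=fit(C,MM,{'scene':ms},[.53,0,.6]); print(p,r)
p=p-np.array([.0008,.0006,0])  # scene-vs-mean bias seen earlier
s=ctrl.read_state(); d=s['ee_pos'][:2]-p[:2]; c,sn=np.cos(p[2]),np.sin(p[2])
o=np.array([c*d[0]+sn*d[1],-sn*d[0]+c*d[1]]); print('tcp in module',o)
c,sn=np.cos(F[2]),np.sin(F[2]);d=p[:2]-F[:2]; print('mod in fix',c*d[0]+sn*d[1],-sn*d[0]+c*d[1],p[2]-F[2])
for nx,ny in((-8,10),(0,0)):
    goal(fix(.02+o[0]+nx/1e3,o[1]+ny/1e3,.027),s_yaw:=F[2]+np.pi/2)
```

```text
[ 0.5382 -0.0018  0.6076] [[ 0.3383 -0.168 ]
 [ 0.2744  0.4354]
 [-0.831   0.2071]
 [ 0.2156 -0.6132]]
tcp in module [-0.0171  0.0023]
mod in fix -0.01172664290533616 0.023257652171524517 0.2861645671716412
t 4.7 pos [ 0.5221 -0.0103  0.0265] gap 0.0644839310155887 F [ 0.5908 -0.2014 -2.5722] q [-0.2513  0.2586  1.8871 -0.      0.9962 -0.8713]
yaw 2.1907689012351486 tilt [-0.0003  0.0001 -1.    ]
shift [-0.0149  0.0202 -0.0005] turn [-0.0002 -0.0002  0.2986]
t 4.7 pos [ 0.5221 -0.0103  0.0265] gap 0.0644839310155887 F [ 0.5908 -0.2014 -2.5722] q [-0.2513  0.2586  1.8871 -0.      0.9962 -0.8713]
yaw 2.1907689012351486 tilt [-0.0003  0.0001 -1.    ]
shift [-0.0269  0.0249 -0.0005] turn [-0.0002 -0.0002  0.2986]
```

Request:
play_rows:
  targets:
    - [[-0.002, 0.004, 0, 0, 0, 0.06, -1], [-0.005, 0.008, 0, 0, 0, 0.13, -1], [-0.008, 0.012, 0, 0, 0, 0.2, -1], [-0.011, 0.016, 0, 0, 0, 0.26, -1], [-0.015, 0.02, 0, 0, 0, 0.298, -1], [-0.015, 0.02, 0, 0, 0, 0.298, -1], [-0.015, 0.02, 0, 0, 0, 0.298, -1], [-0.015, 0.02, 0, 0, 0, 0.298, -1]]

```text
t: 5.5
ee_pos: [0.5468, -0.0108, 0.0264]
ee_rot: [0.584, 0.812, -0.0, -0.0]
ft_force: [0.2, 0.1, -3.3]
finger_gap: 0.0646
```

Run:
```python
from plan import *
goal(fix(.02-.0165,.002,.027),F[2]+np.pi/2)
C=cams()
im=C['scene'][2][200:272,262:362]
cv2.imwrite('pics/g3.png',cv2.resize(im,None,fx=8,fy=8,interpolation=cv2.INTER_CUBIC))
```

```text
t 5.5 pos [ 0.5468 -0.0108  0.0264] gap 0.06459703898925119 F [ 0.1673  0.079  -3.2716] q [-0.2407  0.3148  1.8162 -0.      1.0112 -0.5634]
yaw 1.8935071532149454 tilt [-0.0006  0.0001 -1.    ]
shift [-0.0104  0.009  -0.0006] turn [-0.0005 -0.0003  0.0013]
```

View pics/g3.png

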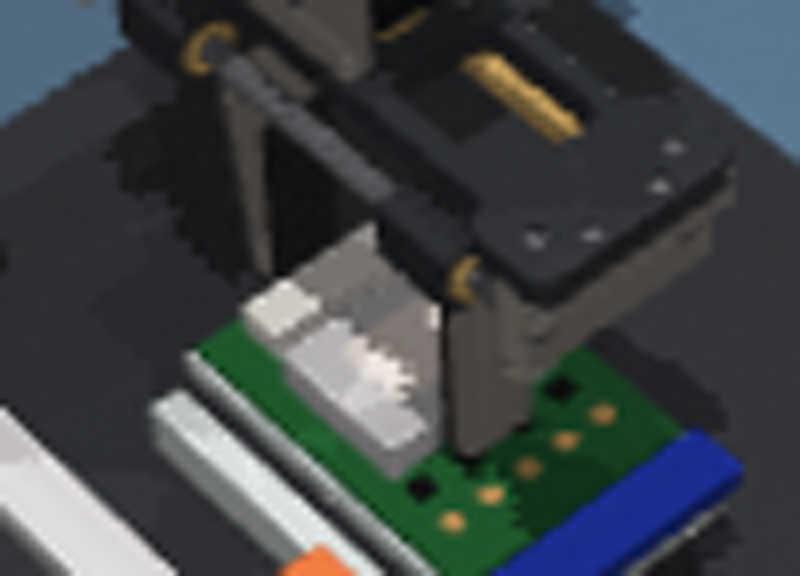

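Request:
play_rows:
  targets:
    - [[-0.002, 0.002, 0, 0, 0, 0, -1], [-0.005, 0.004, 0, 0, 0, 0, -1], [-0.007, 0.006, 0, 0, 0, 0, -1], [-0.008, 0.007, 0, 0, 0, 0, -1], [-0.008, 0.008, 0, 0, 0, 0, -1], [-0.008, 0.009, 0, 0, 0, 0, -1], [-0.008, 0.01, 0, 0, 0, 0, -1], [-0.008, 0.01, 0, 0, 0, 0, -1]]

```text
t: 6.4
ee_pos: [0.5578, -0.0156, 0.0262]
ee_rot: [0.584, 0.811, -0.001, -0.001]
ft_force: [-6.4, -3.4, -0.1]
finger_gap: 0.0645
```

Run:
```python
from plan import *
goal(fix(.02-.0165,.002,.027),F[2]+np.pi/2)
```

```text
t 6.4 pos [ 0.5578 -0.0156  0.0262] gap 0.06451737455407054 F [-6.4199 -3.4024 -0.1326] q [-0.2437  0.3421  1.7813 -0.0018  1.0216 -0.5654]
yaw 1.893417328650316 tilt [-0.0037 -0.0007 -1.    ]
shift [-0.0023  0.0001 -0.0008] turn [-0.0037 -0.0005  0.0012]
```

Request:
play_rows:
  targets:
    - [[-0.001, 0.0005, 0, 0, 0, 0, -1], [-0.002, 0.0005, 0, 0, 0, 0, -1], [-0.003, 0.0005, 0, 0, 0, 0, -1], [-0.004, 0.0005, 0, 0, 0, 0, -1], [-0.004, 0.0005, 0, 0, 0, 0, -1], [-0.004, 0.0005, 0, 0, 0, 0, -1], [-0.004, 0.0005, 0, 0, 0, 0, -1], [-0.004, 0.0005, 0, 0, 0, 0, -1]]

```text
t: 7.2
ee_pos: [0.5582, -0.0171, 0.0262]
ee_rot: [0.584, 0.812, -0.001, -0.004]
ft_force: [-10.0, 4.9, 4.8]
finger_gap: 0.0647
```

Run:
```python
from plan import *
goal(fix(.02-.0165,.002,.027),F[2]+np.pi/2)
s=ctrl.read_state();c,sn=np.cos(F[2]),np.sin(F[2]); f=s['ft_force']; print('F fix',c*f[0]+sn*f[1],-sn*f[0]+c*f[1],s['torque'])
C=cams()
im=C['scene'][2][200:275,250:350]
cv2.imwrite('pics/g4.png',cv2.resize(im,None,fx=8,fy=8,interpolation=cv2.INTER_CUBIC))
```

```text
t 7.2 pos [ 0.5582 -0.0171  0.0262] gap 0.06466808316869424 F [-10.0275   4.8876   4.7592] q [-0.2477  0.3453  1.7771  0.0015  1.0263 -0.5716]
yaw 1.8938211976570671 tilt [-0.0065  0.003  -1.    ]
shift [-0.0008  0.0001 -0.0008] turn [-0.0052 -0.0049  0.0016]
F fix -7.970025880494421 7.804925898867097 [0.8205 1.2871 0.2282]
```

View pics/g4.png

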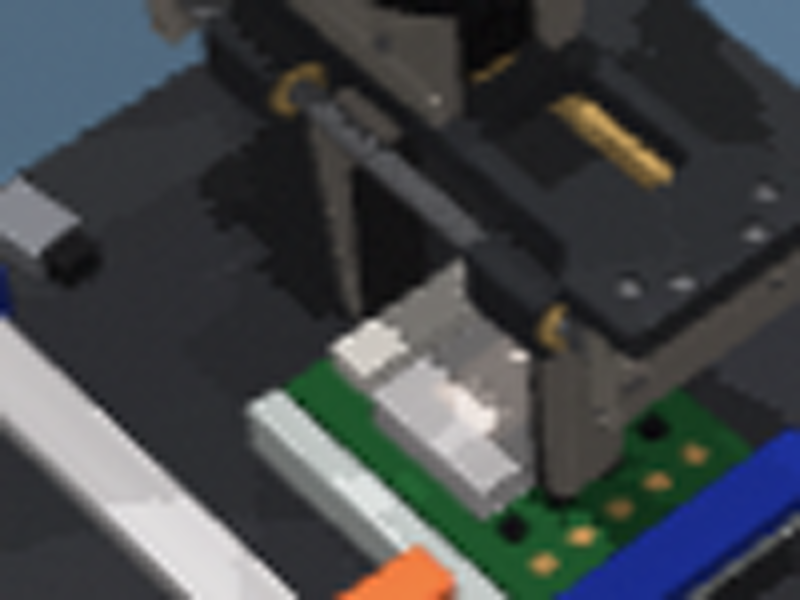

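Request:
play_rows:
  targets:
    - [[0, 0, 0, 0, 0, 0, 0.6], [0, 0, 0, 0, 0, 0, 0.6], [0.001, 0, 0, 0, 0, 0, 0.6], [0.001, 0, -0.01, 0, 0, 0, 0.6], [0.001, 0, -0.03, 0, 0, 0, 0.6], [0.001, 0, -0.06, 0, 0, 0, 0.6], [0.001, 0, -0.1, 0, 0, 0, 0.6], [0.001, 0, -0.12, 0, 0, 0, 0.6]]

```text
t: 8.1
ee_pos: [0.5628, -0.0185, 0.1514]
ee_rot: [0.585, 0.811, 0.001, 0.003]
ft_force: [1.1, 0.3, 0.1]
finger_gap: 0.0736
```

Run:
```python
from plan import *
C=cams()
im=C['scene'][2][190:290,240:373]
cv2.imwrite('pics/g5.png',cv2.resize(im,None,fx=6,fy=6,interpolation=cv2.INTER_CUBIC))
im=C['top'][2][175:340,235:405]; cv2.imwrite('pics/t5.png',cv2.resize(im,None,fx=3.6,fy=3.6,interpolation=cv2.INTER_CUBIC))
```

```text
(no output)
```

View pics/g5.png

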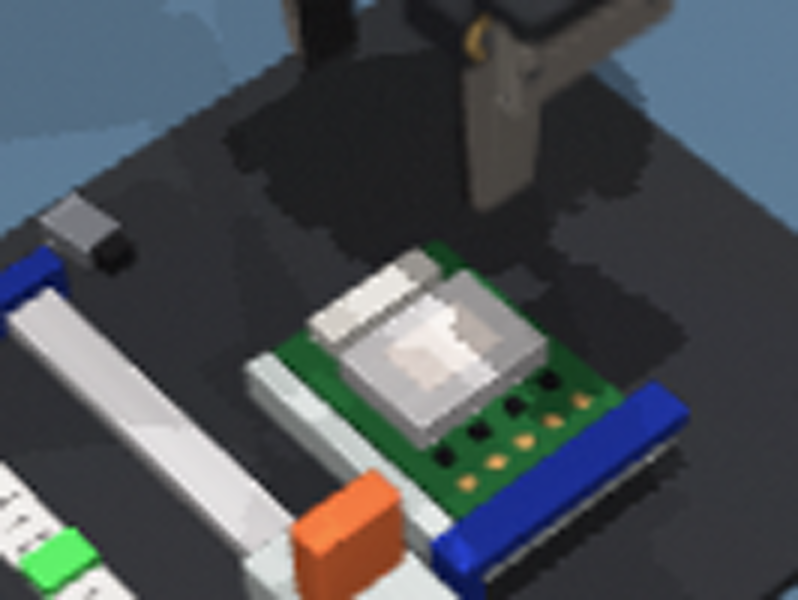

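View pics/t5.png

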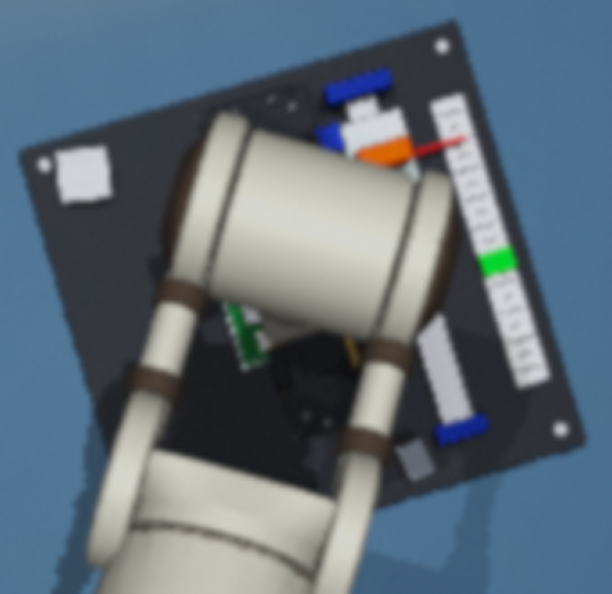

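Run:
```python
from plan import *
C=cams()
z=lambda u,v: tz(u,v,6,(240,190))
MM={'cfr':(-.028,-.029,.036),'cfl':(-.028,.029,.036),'cbl':(.016,.029,.036),'cbr':(.016,-.029,.036),'fl':(-.055,.04,.023)}
ms={'cfr':z(342,358),'cfl':z(470,270),'cbl':z(548,343),'cbr':z(428,432),'fl':z(435,242)}
Fs=np.array([.5559,-.0200,.3226])
for keys in(list(MM),[k for k in MM if k!='fl']):
    p,r=fit(C,MM,{'scene':{k:ms[k] for k in keys}},[.53,0,.6]); 
    c,sn=np.cos(Fs[2]),np.sin(Fs[2]);d=p[:2]-Fs[:2]; print('mod in fix',c*d[0]+sn*d[1],-sn*d[0]+c*d[1],p[2]-Fs[2]); print(r.round(2).tolist())
# overlay nominal
im=C['scene'][2][190:290,240:373]; im=cv2.resize(im,None,fx=6,fy=6,interpolation=cv2.INTER_CUBIC)
def line(pts,col):
    q=[]
    for P in pts:
        uv=proj(C['scene'],fix(*P,F=Fs)); q.append(((uv-[240,190]+.5)*6-.5).round().astype(int))
    cv2.polylines(im,[np.array(q)],True,col,1)
line([(.02+a,b,.023) for a,b in((.055,.04),(.055,-.04),(-.055,-.04),(-.055,.04))],(0,255,255))
line([(.02+a,b,.036) for a,b in((.016,.029),(.016,-.029),(-.028,-.029),(-.028,.029))],(0,0,255))
line([(-.03,-.04,.03),(.075,-.04,.03)],(255,0,255)); line([(.075,-.045,.03),(.075,.045,.03)],(255,0,255))
cv2.imwrite('pics/o5.png',im)
goal(fix(.070,-.085,.115),F[2]+np.pi/2)
```

```text
mod in fix 0.022425031963297544 0.0017489020202004152 0.023045831120132643
[[-0.25, 0.42], [-0.75, 0.15], [0.7, -0.22], [-0.21, 0.45], [0.52, -0.91]]
mod in fix 0.022189534186695694 0.00219910259106093 0.005658173183139881
[[-0.13, -0.03], [-0.33, -0.01], [0.85, -0.19], [-0.39, 0.19]]
t 8.3 pos [ 0.5607 -0.018   0.1466] gap 0.07339233063314539 F [-0.0686 -0.5857 -0.8408] q [-0.2476  0.1828  1.708   0.      1.2502 -0.5695]
yaw 1.8927004529316398 tilt [ 0.0006 -0.0001 -1.    ]
shift [-0.0861  0.0645  0.0317] turn [0.0005 0.0003 0.0005]
```

View pics/o5.png

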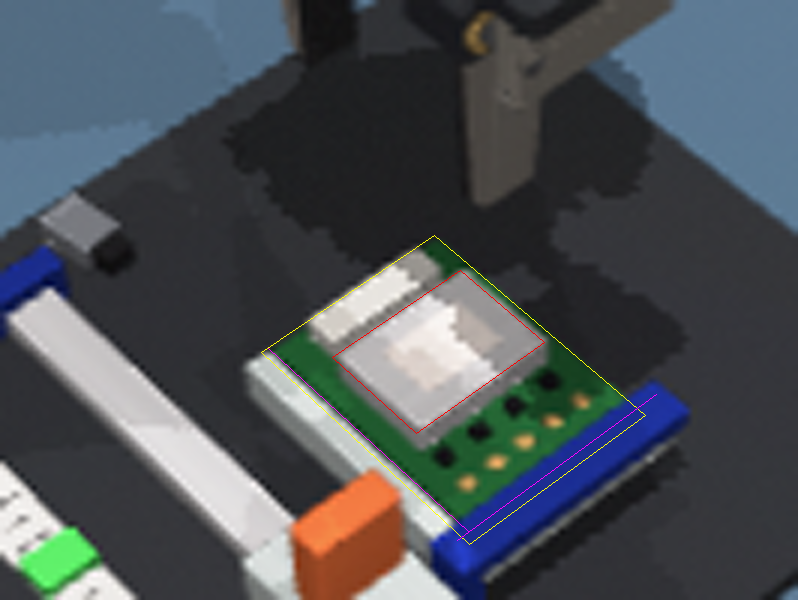

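Request:
play_rows:
  targets:
    - [[-0.012, 0.009, 0, 0, 0, 0, 0.6], [-0.03, 0.022, 0, 0, 0, 0, 0.6], [-0.05, 0.037, 0, 0, 0, 0, 0.6], [-0.068, 0.05, 0.01, 0, 0, 0, 0.6], [-0.08, 0.06, 0.02, 0, 0, 0, 0.6], [-0.086, 0.0645, 0.03, 0, 0, 0, 0.6], [-0.086, 0.0645, 0.032, 0, 0, 0, 0.6], [-0.086, 0.0645, 0.032, 0, 0, 0, 0.6]]

```text
t: 9.1
ee_pos: [0.6477, -0.0785, 0.1129]
ee_rot: [0.585, 0.811, -0.0, -0.002]
ft_force: [-0.5, 0.3, -0.2]
finger_gap: 0.0734
```

Run:
```python
from plan import *
C=cams()
im=C['scene'][2][190:290,240:373]
cv2.imwrite('pics/g6.png',cv2.resize(im,None,fx=6,fy=6,interpolation=cv2.INTER_CUBIC))
im=C['top'][2][175:340,235:405]; cv2.imwrite('pics/t6.png',cv2.resize(im,None,fx=3.6,fy=3.6,interpolation=cv2.INTER_CUBIC))
goal(fix(.070,-.085,.061),F[2]+np.pi/2)
```

```text
t 9.2 pos [ 0.6486 -0.0786  0.1147] gap 0.07382571537946167 F [0.4648 0.0509 0.2279] q [-0.3052  0.4425  1.4508  0.0001  1.2486 -0.6277]
yaw 1.8932657619347601 tilt [-0.0003  0.0002 -1.    ]
shift [-0.0009  0.0003  0.0537] turn [-0.0003 -0.0003  0.0011]
```

View pics/g6.png

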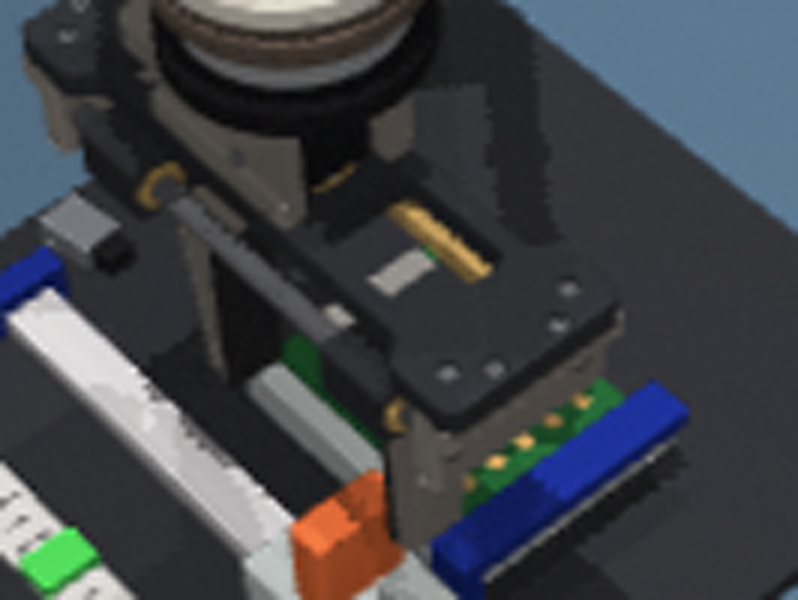

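View pics/t6.png

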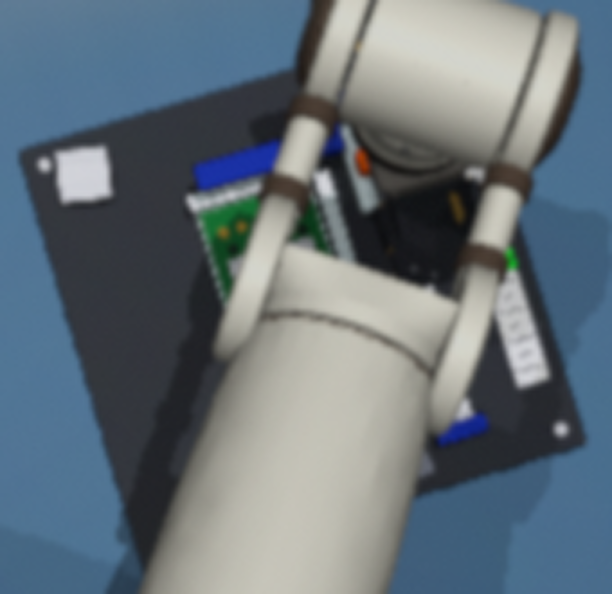

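Run:
```python
from plan import *
C=cams(); o=(284,212)
im=cv2.resize(C['top'][2][212:254,284:340],None,fx=14,fy=14,interpolation=cv2.INTER_CUBIC)
cv2.imwrite('pics/t7.png',im); im=im.copy()
Ft=np.array([.5558,-.0218,.3196])
def line(pts,col):
    q=[((proj(C['top'],fix(*P,F=Ft))-o+.5)*14-.5).round().astype(int) for P in pts]
    cv2.polylines(im,[np.array(q)],True,col,1)
line([(.02+a,b,.023) for a,b in((.055,.04),(.055,-.04),(-.055,-.04),(-.055,.04))],(0,255,255))
line([(-.03,-.04,.03),(.075,-.04,.03)],(255,0,255)); line([(.075,-.045,.03),(.075,.045,.03)],(255,0,255))
cv2.imwrite('pics/t7o.png',im)
```

```text
(no output)
```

View pics/t7.png

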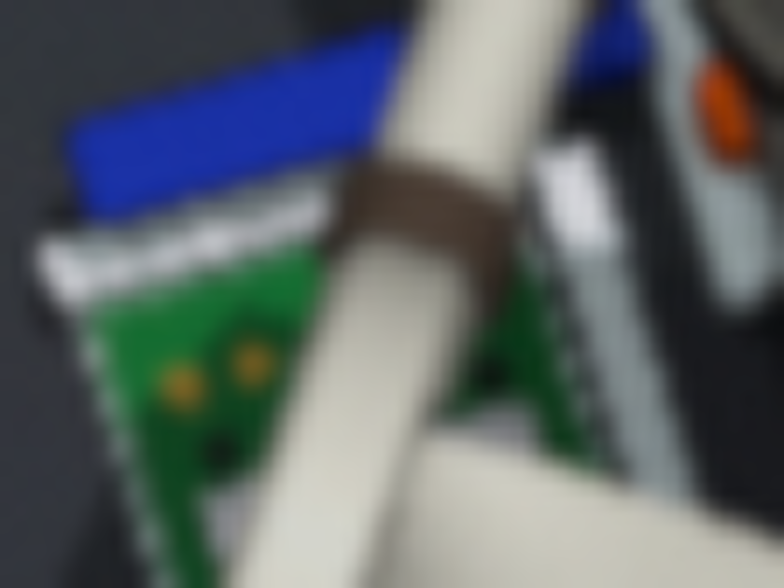

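View pics/t7o.png

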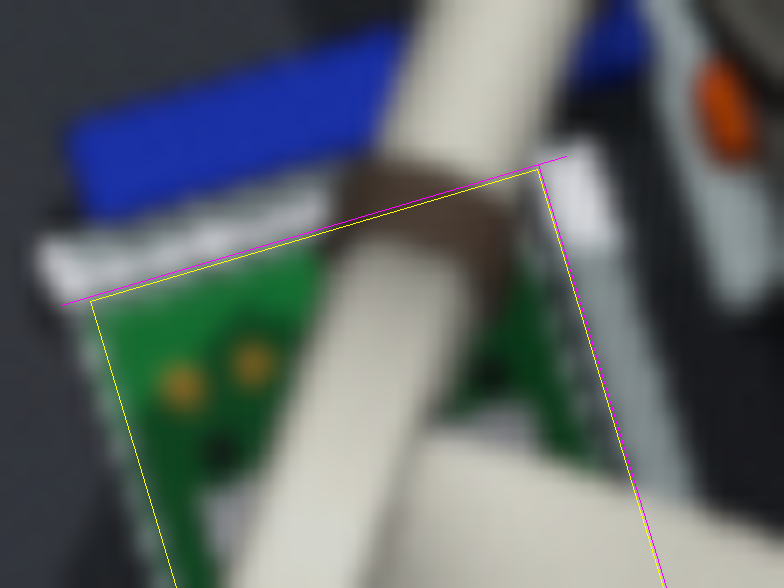

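Run:
```python
from plan import *
goal(fix(.020,.072,.114),F[2]+np.pi/2)
```

```text
t 9.3 pos [ 0.6491 -0.0788  0.1153] gap 0.07381534827674294 F [-0.5965 -0.7646  0.2412] q [-0.3053  0.442   1.4501  0.0001  1.2486 -0.6278]
yaw 1.893290431017217 tilt [ 0.0009 -0.0002 -1.    ]
shift [ 0.1565 -0.0499  0.0012] turn [0.0008 0.0005 0.0011]
```

Request:
play_rows:
  targets:
    - [[0.015, -0.005, 0, 0, 0, 0, 0.3], [0.04, -0.013, 0, 0, 0, 0, 0], [0.075, -0.024, 0, 0, 0, 0, -0.5], [0.11, -0.035, 0, 0, 0, 0, -1], [0.135, -0.043, 0, 0, 0, 0, -1], [0.15, -0.048, 0, 0, 0, 0, -1], [0.157, -0.05, 0, 0, 0, 0, -1], [0.157, -0.05, 0, 0, 0, 0, -1]]

```text
t: 10.1
ee_pos: [0.5521, 0.0542, 0.115]
ee_rot: [0.584, 0.812, 0.0, 0.0]
ft_force: [0.3, -0.8, -0.5]
finger_gap: 0.0118
```

Run:
```python
from plan import *
goal(fix(.020,.068,.017),F[2]+np.pi/2)
C=cams()
im=C['scene'][2][190:290,240:373]
cv2.imwrite('pics/g8.png',cv2.resize(im,None,fx=6,fy=6,interpolation=cv2.INTER_CUBIC))
cv2.imwrite('pics/t8.png',cv2.resize(C['top'][2][200:275,275:375],None,fx=8,fy=8,interpolation=cv2.INTER_CUBIC))
```

```text
t 10.1 pos [0.5521 0.0542 0.115 ] gap 0.011802308622211283 F [ 0.2648 -0.8199 -0.503 ] q [-0.1199  0.2035  1.7512 -0.0002  1.1861 -0.4426]
yaw 1.8935448369435006 tilt [ 0.0009 -0.0003 -1.    ]
shift [-0.0043 -0.0002  0.098 ] turn [0.0007 0.0005 0.0013]
```

View pics/g8.png

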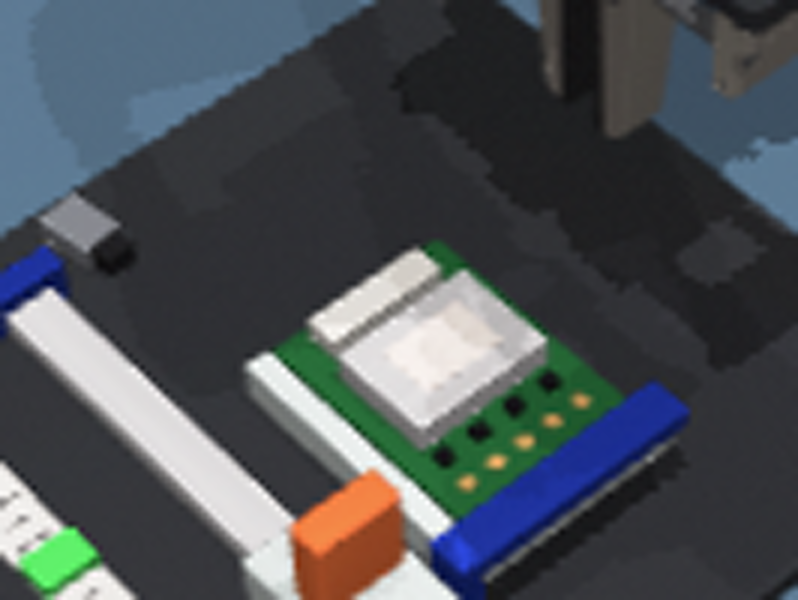

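View pics/t8.png

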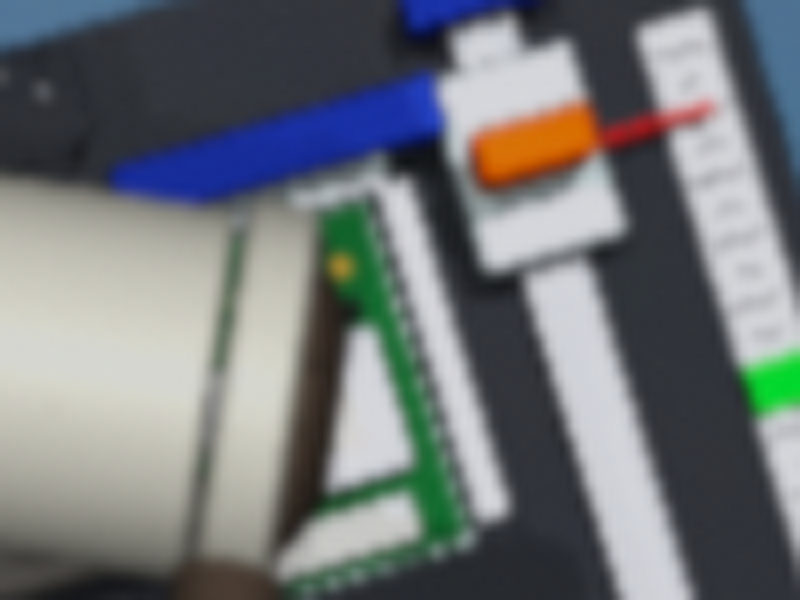

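Request:
play_rows:
  targets:
    - [[0, 0, 0.015, 0, 0, 0, -1], [0, 0, 0.035, 0, 0, 0, -1], [0, 0, 0.055, 0, 0, 0, -1], [0, 0, 0.075, 0, 0, 0, -1], [0, 0, 0.09, 0, 0, 0, -1], [0, 0, 0.098, 0, 0, 0, -1], [-0.004, 0, 0.098, 0, 0, 0, -1], [-0.009, 0, 0.098, 0, 0, 0, -1]]

```text
t: 11.0
ee_pos: [0.5554, 0.045, 0.017]
ee_rot: [0.585, 0.811, 0.0, 0.0]
ft_force: [-0.1, 0.2, -0.5]
finger_gap: 0.0006
```

Run:
```python
from plan import *
goal(fix(.020,.050,.017),F[2]+np.pi/2)
```

```text
t 11.0 pos [0.5554 0.045  0.017 ] gap 0.0006386035392792545 F [-0.1146  0.239  -0.5358] q [-0.136   0.3524  1.7898 -0.      0.9984 -0.4581]
yaw 1.8929371799882913 tilt [ 0.0009 -0.0002 -1.    ]
shift [-0.0126 -0.0004  0.    ] turn [0.0008 0.0004 0.0007]
```

Push in gently: first up to about 2 mm short of nominal contact, then on.

Request:
play_rows:
  targets:
    - [[-0.003, 0, 0, 0, 0, 0, -1], [-0.006, 0, 0, 0, 0, 0, -1], [-0.008, 0, 0, 0, 0, 0, -1], [-0.009, 0, 0, 0, 0, 0, -1], [-0.01, 0, 0, 0, 0, 0, -1], [-0.011, 0, 0, 0, 0, 0, -1], [-0.011, 0, 0, 0, 0, 0, -1], [-0.011, 0, 0, 0, 0, 0, -1]]

```text
t: 11.8
ee_pos: [0.5583, 0.0351, 0.0166]
ee_rot: [0.585, 0.811, 0.0, -0.0]
ft_force: [-0.7, 2.2, 2.2]
finger_gap: 0.0002
```

Run:
```python
from plan import *
goal(fix(.020,.050,.017),F[2]+np.pi/2)
```

```text
t 11.8 pos [0.5583 0.0351 0.0166] gap 0.00016693384773885516 F [-0.7485  2.2185  2.2265] q [-0.1533  0.3584  1.7829  0.0002  1.0003 -0.4755]
yaw 1.892862171692265 tilt [ 0.      0.0002 -1.    ]
shift [-0.0023  0.0001 -0.0004] turn [ 0.0001 -0.0001  0.0007]
```

Request:
play_rows:
  targets:
    - [[-0.001, 0, 0, 0, 0, 0, -1], [-0.002, 0, 0, 0, 0, 0, -1], [-0.003, 0, 0, 0, 0, 0, -1], [-0.0035, 0, 0, 0, 0, 0, -1], [-0.004, 0, 0, 0, 0, 0, -1], [-0.0045, 0, 0, 0, 0, 0, -1], [-0.005, 0, 0, 0, 0, 0, -1], [-0.005, 0, 0, 0, 0, 0, -1]]

```text
t: 12.6
ee_pos: [0.5587, 0.0344, 0.0165]
ee_rot: [0.585, 0.811, 0.002, -0.003]
ft_force: [-2.6, 17.6, 6.5]
finger_gap: 0.0003
```

Run:
```python
from plan import *
goal(fix(.020,.050,.017),F[2]+np.pi/2)
C=cams()
cv2.imwrite('pics/t9.png',cv2.resize(C['top'][2][200:275,275:375],None,fx=8,fy=8,interpolation=cv2.INTER_CUBIC))
im=C['scene'][2][190:290,240:373]
cv2.imwrite('pics/g9.png',cv2.resize(im,None,fx=6,fy=6,interpolation=cv2.INTER_CUBIC))
```

```text
t 12.6 pos [0.5587 0.0344 0.0165] gap 0.000312480937641143 F [-2.639  17.5538  6.5201] q [-0.1583  0.3608  1.7799  0.0079  1.0043 -0.4837]
yaw 1.89192143812223 tilt [-0.0024  0.0071 -1.    ]
shift [-0.0015 -0.0001 -0.0005] turn [-0.     -0.0075 -0.0003]
```

View pics/t9.png

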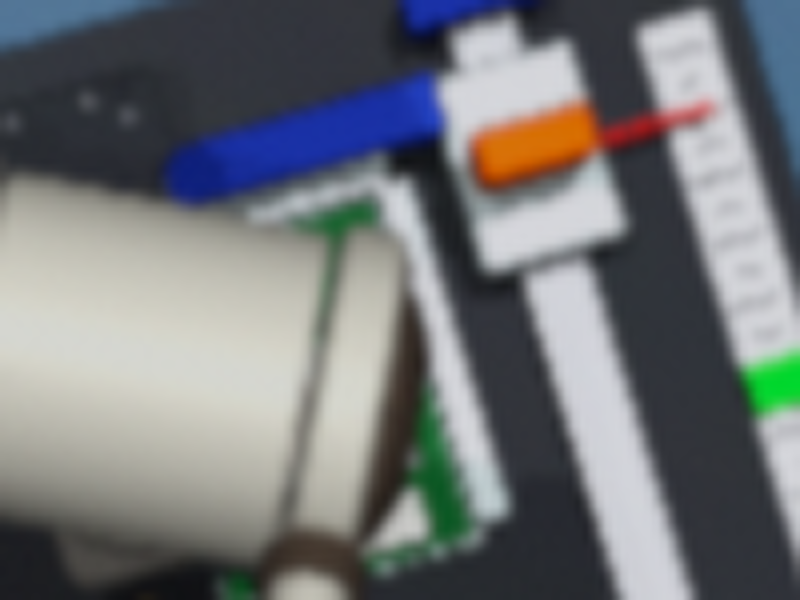

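View pics/g9.png

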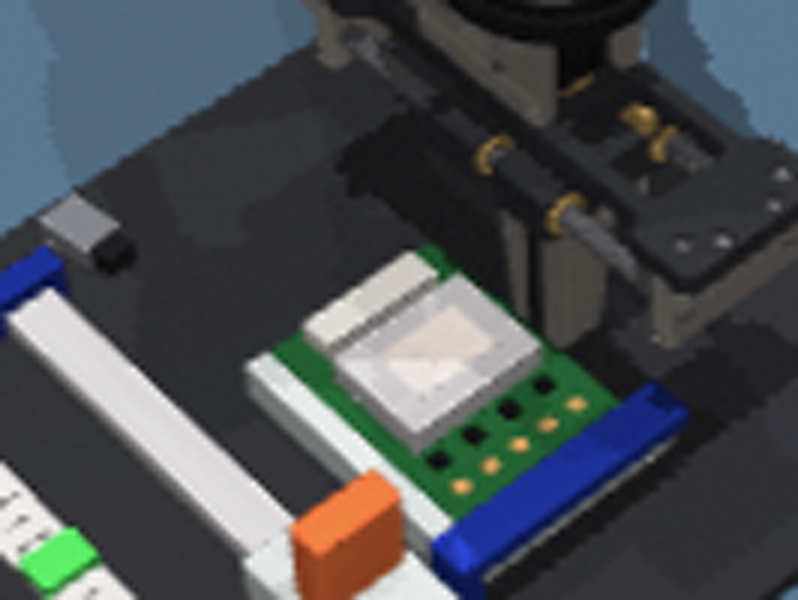

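Request:
play_rows:
  targets:
    - [[0.005, 0, 0, 0, 0, 0, -1], [0.012, 0, -0.005, 0, 0, 0, -1], [0.015, 0, -0.025, 0, 0, 0, -1], [0.015, -0.005, -0.045, 0, 0, 0, -1], [0.015, -0.02, -0.05, 0, 0, 0, -1], [0.008, -0.04, -0.05, 0, 0, 0, -1], [-0.01, -0.07, -0.05, 0, 0, 0, -1], [-0.03, -0.09, -0.05, 0, 0, 0, -1]]

```text
t: 13.5
ee_pos: [0.4824, -0.0275, 0.0666]
ee_rot: [0.584, 0.812, -0.001, -0.0]
ft_force: [0.5, -0.8, -0.4]
finger_gap: 0.0003
```

Run:
```python
from plan import *
goal(fix(-.072,.0,.017),F[2]+np.pi/2)
C=cams()
cv2.imwrite('pics/t10.png',cv2.resize(C['top'][2][200:275,275:375],None,fx=8,fy=8,interpolation=cv2.INTER_CUBIC))
```

```text
t 13.5 pos [ 0.4824 -0.0275  0.0666] gap 0.0003252125409789252 F [ 0.5373 -0.8131 -0.3748] q [-0.3068  0.097   1.9795 -0.0013  1.0654 -0.6293]
yaw 1.8938778176042341 tilt [-0.0007 -0.001  -1.    ]
shift [-0.0169 -0.0002  0.0496] turn [-0.001   0.0007  0.0017]
```

View pics/t10.png

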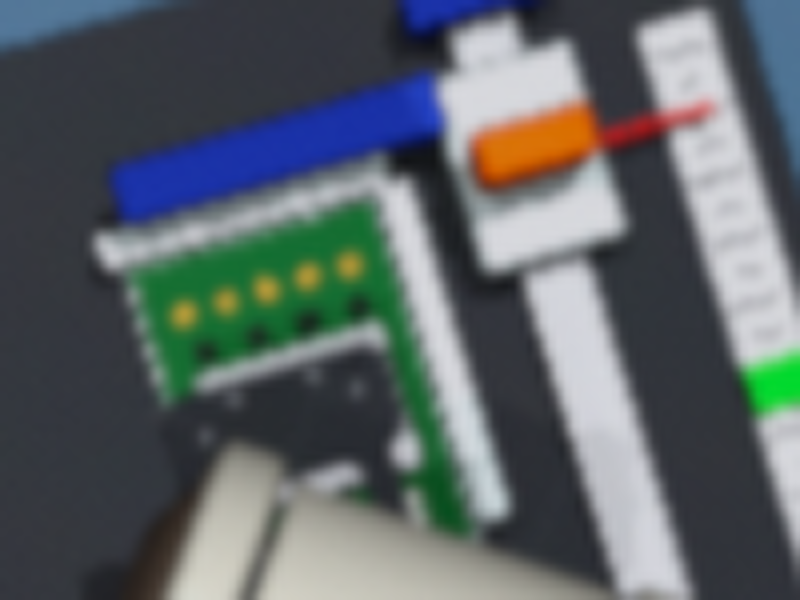

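Request:
play_rows:
  targets:
    - [[-0.008, 0, 0.005, 0, 0, 0, -1], [-0.017, 0, 0.015, 0, 0, 0, -1], [-0.017, 0, 0.03, 0, 0, 0, -1], [-0.017, 0, 0.045, 0, 0, 0, -1], [-0.017, 0, 0.05, 0, 0, 0, -1], [-0.017, 0.006, 0.05, 0, 0, 0, -1], [-0.017, 0.012, 0.05, 0, 0, 0, -1], [-0.017, 0.016, 0.05, 0, 0, 0, -1]]

```text
t: 14.4
ee_pos: [0.5061, -0.0378, 0.0174]
ee_rot: [0.584, 0.811, 0.0, 0.001]
ft_force: [-0.3, -0.5, 1.4]
finger_gap: 0.0003
```

Run:
```python
from plan import *
goal(fix(-.053,.0,.017),F[2]+np.pi/2)
```

```text
t 14.4 pos [ 0.5061 -0.0378  0.0174] gap 0.0003341286853270906 F [-0.3331 -0.4678  1.4074] q [-0.313   0.2399  1.9326  0.0001  0.9671 -0.6355]
yaw 1.8932149885634442 tilt [ 0.0019 -0.0006 -1.    ]
shift [ 0.0004 -0.0004  0.0004] turn [0.0017 0.0012 0.001 ]
```

Request:
play_rows:
  targets:
    - [[0, 0.001, 0, 0, 0, 0, -1], [0, 0.002, 0, 0, 0, 0, -1], [0, 0.003, 0, 0, 0, 0, -1], [0, 0.003, 0, 0, 0, 0, -1], [0, 0.004, 0, 0, 0, 0, -1], [0, 0.004, 0, 0, 0, 0, -1], [0, 0.004, 0, 0, 0, 0, -1], [0, 0.004, 0, 0, 0, 0, -1]]

```text
t: 15.2
ee_pos: [0.5082, -0.0365, 0.0166]
ee_rot: [0.585, 0.811, -0.0, -0.0]
ft_force: [-0.1, -0.2, -0.2]
finger_gap: 0.0006
```

Run:
```python
from plan import *
goal(fix(-.053,.0,.017),F[2]+np.pi/2)
```

```text
t 15.2 pos [ 0.5082 -0.0365  0.0166] gap 0.0006248793656637365 F [-0.05   -0.2236 -0.229 ] q [-0.3092  0.2476  1.9253 -0.      0.9689 -0.6312]
yaw 1.8927716070582148 tilt [-0.0001  0.     -1.    ]
shift [-0.0002 -0.0028 -0.0004] turn [-0.0001 -0.      0.0006]
```

Request:
play_rows:
  targets:
    - [[0, 0.001, 0, 0, 0, 0, -1], [0, 0.002, 0, 0, 0, 0, -1], [0, 0.003, 0, 0, 0, 0, -1], [0, 0.004, 0, 0, 0, 0, -1], [0, 0.005, 0, 0, 0, 0, -1], [0, 0.005, 0, 0, 0, 0, -1], [0, 0.005, 0, 0, 0, 0, -1], [0, 0.005, 0, 0, 0, 0, -1]]

```text
t: 16.0
ee_pos: [0.5118, -0.0353, 0.0164]
ee_rot: [0.584, 0.811, -0.001, -0.001]
ft_force: [-5.1, -2.7, 3.4]
finger_gap: 0.0002
```

Run:
```python
from plan import *
goal(fix(-.053,.0,.017),F[2]+np.pi/2)
```

```text
t 16.0 pos [ 0.5118 -0.0353  0.0164] gap 0.00015917724531423955 F [-5.1255 -2.6633  3.4399] q [-0.3038  0.258   1.9129 -0.0018  0.9737 -0.6252]
yaw 1.89323039117811 tilt [-0.0032 -0.0005 -1.    ]
shift [-0.0002 -0.0066 -0.0006] turn [-0.0032 -0.0005  0.001 ]
```

Request:
play_rows:
  targets:
    - [[0, 0.001, 0, 0, 0, 0, -1], [0, 0.002, 0, 0, 0, 0, -1], [0, 0.002, 0, 0, 0, 0, -1], [0, 0.002, 0, 0, 0, 0, -1], [0, 0.002, 0, 0, 0, 0, -1], [0, 0, 0, 0, 0, 0, -1], [0, -0.006, 0, 0, 0, 0, -1], [0, -0.012, 0, 0, 0, 0, -1]]

```text
t: 16.8
ee_pos: [0.5017, -0.0388, 0.0167]
ee_rot: [0.585, 0.811, 0.0, 0.0]
ft_force: [-0.3, -0.1, -0.3]
finger_gap: 0.0004
```

Run:
```python
from plan import *
goal(fix(.0,-.085,.115),F[2]+np.pi/2)
C=cams()
cv2.imwrite('pics/t11.png',cv2.resize(C['top'][2][200:275,275:375],None,fx=8,fy=8,interpolation=cv2.INTER_CUBIC))
im=C['scene'][2][190:290,240:373]
cv2.imwrite('pics/g11.png',cv2.resize(im,None,fx=6,fy=6,interpolation=cv2.INTER_CUBIC))
```

```text
t 16.8 pos [ 0.5017 -0.0388  0.0167] gap 0.00038419190381076335 F [-0.3107 -0.1303 -0.3457] q [-0.3179  0.2322  1.9439  0.0004  0.9647 -0.6402]
yaw 1.8928020054936554 tilt [ 0.0009  0.0001 -1.    ]
shift [-0.0851  0.0571 -0.0983] turn [0.0008 0.0002 0.0006]
```

View pics/t11.png

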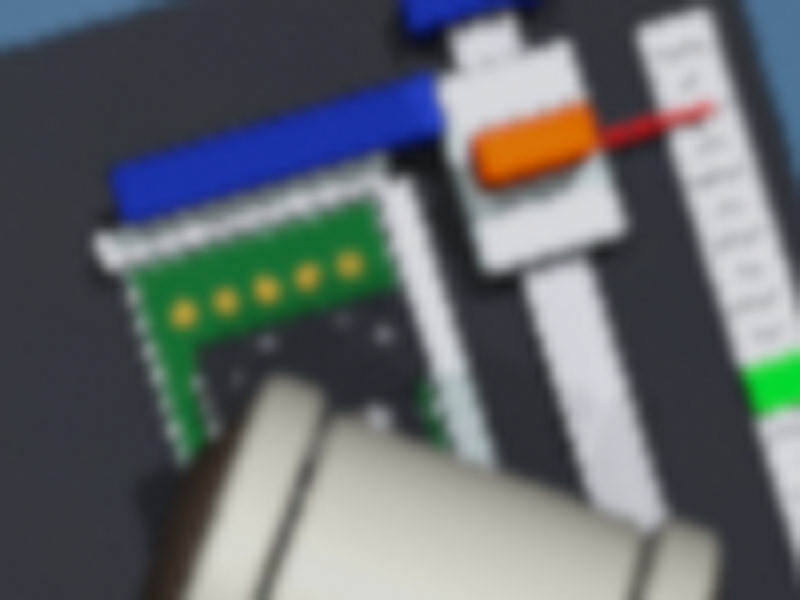

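View pics/g11.png

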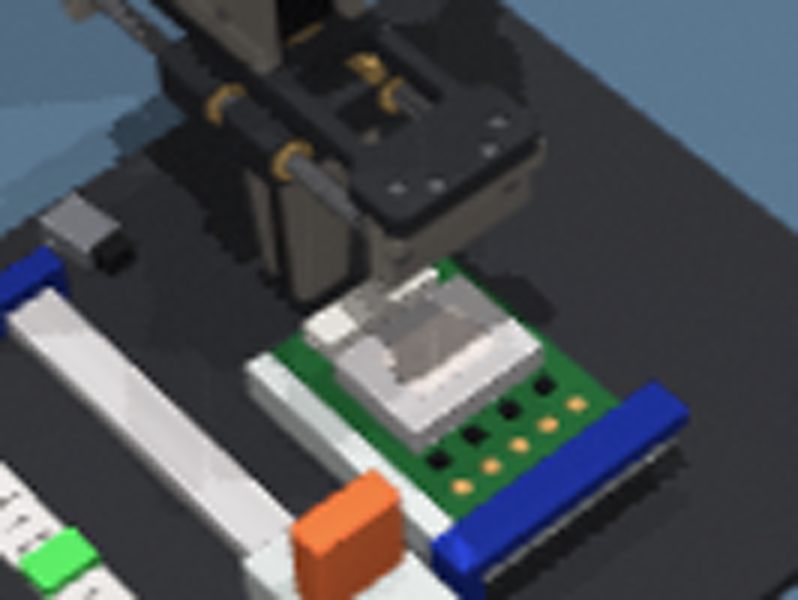

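Request:
play_rows:
  targets:
    - [[0, -0.002, -0.02, 0, 0, 0, -1], [0, -0.002, -0.05, 0, 0, 0, -1], [0, 0, -0.085, 0, 0, 0, -0.5], [-0.015, 0.015, -0.1, 0, 0, 0, 0], [-0.04, 0.045, -0.105, 0, 0, 0, 0.3], [-0.065, 0.085, -0.105, 0, 0, 0, 0.4], [-0.08, 0.115, -0.105, 0, 0, 0, 0.4], [-0.085, 0.127, -0.105, 0, 0, 0, 0.4]]

```text
t: 17.7
ee_pos: [0.6517, -0.0799, 0.1216]
ee_rot: [0.585, 0.811, 0.0, 0.001]
ft_force: [0.1, -0.0, 0.2]
finger_gap: 0.0462
```

Run:
```python
from plan import *
goal(fix(.070,-.085,.061),F[2]+np.pi/2)
```

```text
t 17.7 pos [ 0.6517 -0.0799  0.1216] gap 0.04622285838732415 F [ 0.0788 -0.0069  0.2472] q [-0.3058  0.4415  1.4378  0.0003  1.2602 -0.6275]
yaw 1.8923117766121347 tilt [ 0.0021 -0.0003 -1.    ]
shift [ 0.0015 -0.0024  0.0606] turn [0.0019 0.001  0.0001]
```

Request:
play_rows:
  targets:
    - [[0.001, -0.002, 0.005, 0, 0, 0, 0.4], [0.001, -0.002, 0.015, 0, 0, 0, 0.4], [0.001, -0.002, 0.03, 0, 0, 0, 0.4], [0.001, -0.002, 0.045, 0, 0, 0, 0.4], [0.001, -0.002, 0.055, 0, 0, 0, 0.4], [0.001, -0.002, 0.06, 0, 0, 0, 0.4], [0.001, -0.002, 0.06, 0, 0, 0, 0.4], [0.001, -0.002, 0.06, 0, 0, 0, 0.4]]

```text
t: 18.5
ee_pos: [0.6472, -0.079, 0.062]
ee_rot: [0.585, 0.811, 0.0, 0.0]
ft_force: [-0.4, -0.0, 0.4]
finger_gap: 0.0644
```

Run:
```python
from plan import *
goal(fix(.070,-.085,.061),F[2]+np.pi/2)
C=cams()
im=C['scene'][2][200:300,220:353]
cv2.imwrite('pics/g12.png',cv2.resize(im,None,fx=6,fy=6,interpolation=cv2.INTER_CUBIC))
```

```text
t 18.5 pos [ 0.6472 -0.079   0.062 ] gap 0.06436459658561608 F [-0.405  -0.0181  0.3567] q [-0.3064  0.4991  1.4858  0.      1.1559 -0.6283]
yaw 1.8927691197083407 tilt [ 0.0008 -0.0002 -1.    ]
shift [-0.001   0.0018  0.001 ] turn [0.0007 0.0005 0.0006]
```

View pics/g12.png

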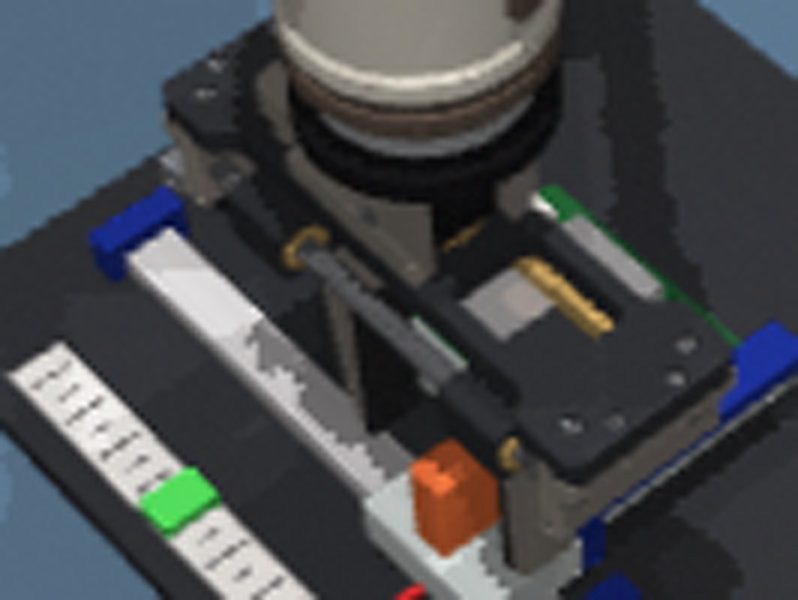

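Request:
play_rows:
  targets:
    - [[0, 0.002, 0, 0, 0, 0, 0.2], [0, 0.002, 0, 0, 0, 0, -0.2], [0, 0.002, 0, 0, 0, 0, -0.6], [0, 0.002, 0, 0, 0, 0, -1], [0, 0.002, 0, 0, 0, 0, -1], [0, 0.002, 0, 0, 0, 0, -1], [0, 0.002, 0, 0, 0, 0, -1], [0, 0.002, 0, 0, 0, 0, -1]]

```text
t: 19.4
ee_pos: [0.6488, -0.0782, 0.0616]
ee_rot: [0.585, 0.811, 0.0, 0.0]
ft_force: [0.9, 0.4, 0.1]
finger_gap: 0.0155
```

Run:
```python
from plan import *
goal(fix(-.0145,-.085,.062),F[2]+np.pi/2)
C=cams()
cv2.imwrite('pics/g13.png',cv2.resize(C['scene'][2][200:300,220:353],None,fx=6,fy=6,interpolation=cv2.INTER_CUBIC))
cv2.imwrite('pics/t13.png',cv2.resize(C['top'][2][200:275,300:400],None,fx=8,fy=8,interpolation=cv2.INTER_CUBIC))
```

```text
t 19.4 pos [ 0.6488 -0.0782  0.0616] gap 0.015494922751829728 F [0.8989 0.3702 0.0699] q [-0.3045  0.5036  1.4805  0.0001  1.1573 -0.6266]
yaw 1.8928263839801114 tilt [ 0.0003  0.     -1.    ]
shift [-0.0011 -0.0845 -0.0004] turn [0.0003 0.0001 0.0006]
```

View pics/g13.png

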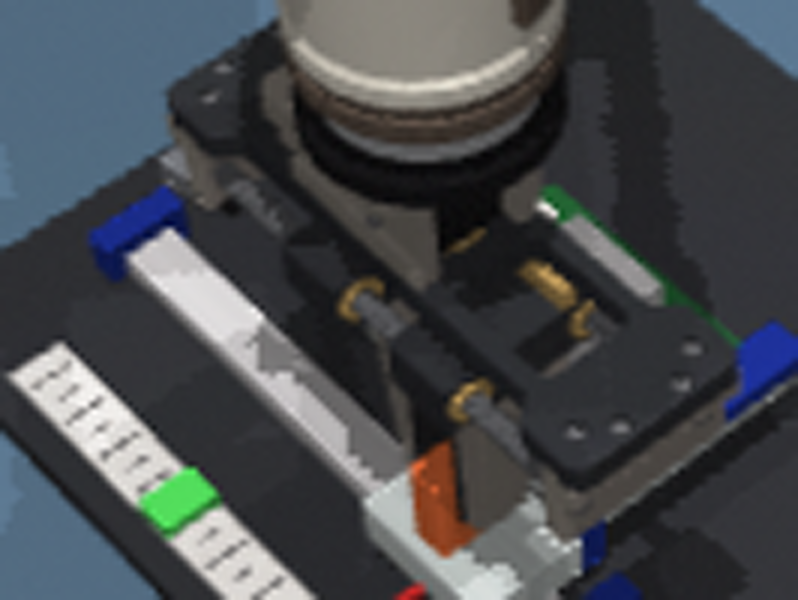

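View pics/t13.png

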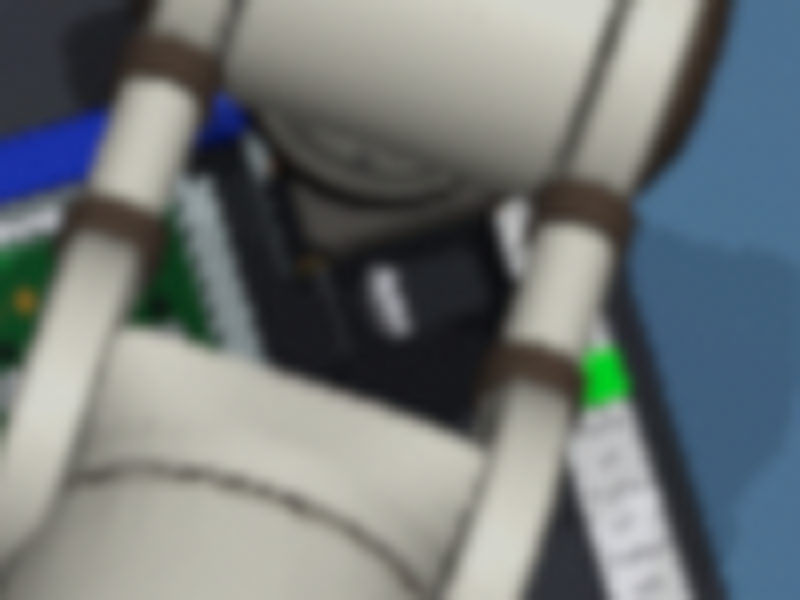

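Request:
play_rows:
  targets:
    - [[0, -0.006, 0, 0, 0, 0, -1], [0, -0.018, 0, 0, 0, 0, -1], [0, -0.032, 0, 0, 0, 0, -1], [0, -0.046, 0, 0, 0, 0, -1], [0, -0.06, 0, 0, 0, 0, -1], [0, -0.074, 0, 0, 0, 0, -1], [0, -0.082, 0, 0, 0, 0, -1], [0, -0.085, 0, 0, 0, 0, -1]]

```text
t: 20.3
ee_pos: [0.5699, -0.1047, 0.0616]
ee_rot: [0.585, 0.811, 0.002, 0.002]
ft_force: [12.8, 3.3, -9.8]
finger_gap: 0.0157
```

Run:
```python
from plan import *
goal(fix(-.0145,-.085,.062),F[2]+np.pi/2)
C=cams()
cv2.imwrite('pics/g14.png',cv2.resize(C['scene'][2][200:300,220:353],None,fx=6,fy=6,interpolation=cv2.INTER_CUBIC))
cv2.imwrite('pics/t14.png',cv2.resize(C['top'][2][200:275,300:400],None,fx=8,fy=8,interpolation=cv2.INTER_CUBIC))
```

```text
t 20.3 pos [ 0.5699 -0.1047  0.0616] gap 0.015671257811143955 F [12.7829  3.3429 -9.7782] q [-0.3919  0.3292  1.7153  0.0036  1.0913 -0.7146]
yaw 1.8918000717788122 tilt [ 0.0065  0.0008 -1.    ]
shift [-0.001  -0.0013 -0.0004] turn [ 0.0065  0.0013 -0.0004]
```

View pics/g14.png

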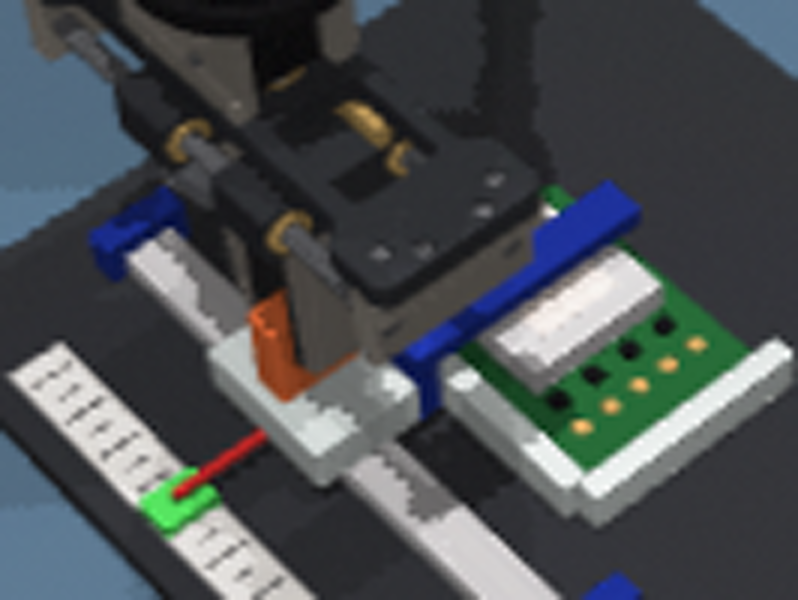

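View pics/t14.png

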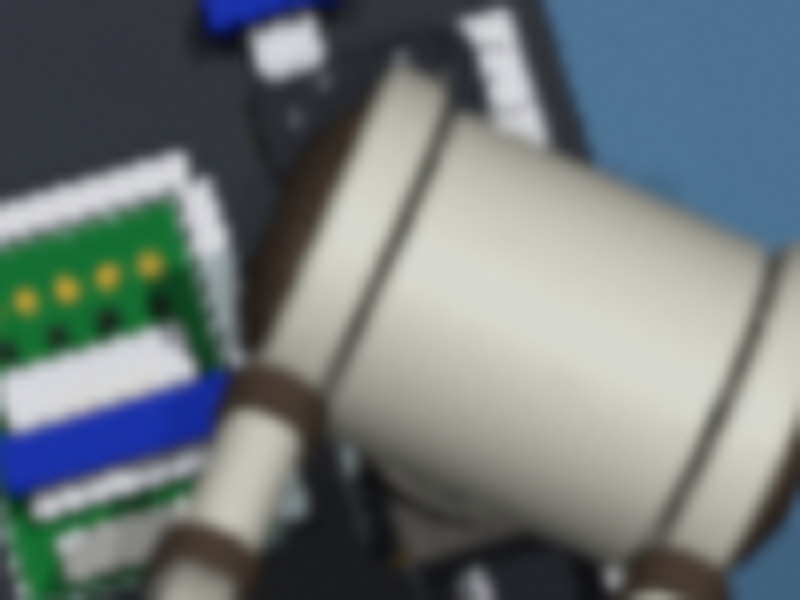

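Run:
```python
from plan import *
C=cams(); c,s=np.cos(F[2]),np.sin(F[2])
z=lambda u,v: tz(u,v,6,(220,200))
def ff(uv,h):
    d=onplane(C['scene'],uv,h)-F[:2]; return np.array([c*d[0]+s*d[1],-s*d[0]+c*d[1]])
print('tip',ff(z(178,494),.0245),'base',ff(z(265,436),.0245)); print('band', [ff(z(*p),.0186) for p in((142,494),(195,466),(218,490),(168,523))])
cv2.imwrite('pics/g15.png',cv2.resize(C['scene'][2][265:295,235:275],None,fx=20,fy=20,interpolation=cv2.INTER_CUBIC))
goal(fix(-.0145,-.085,.062),F[2]+np.pi/2)
```

```text
tip [-0.0121 -0.1431] base [-0.0116 -0.1073]
band [array([-0.024 , -0.1501]), array([-0.0213, -0.1301]), array([-0.0083, -0.1303]), array([-0.0087, -0.1506])]
t 20.5 pos [ 0.5702 -0.1046  0.0616] gap 0.015574583449993159 F [11.5684  3.0151 -8.759 ] q [-0.3914  0.3302  1.7141  0.0033  1.0919 -0.7143]
yaw 1.8921616038797842 tilt [ 0.0061  0.0006 -1.    ]
shift [-0.001  -0.0016 -0.0004] turn [ 0.006   0.0013 -0.    ]
```

View pics/g15.png

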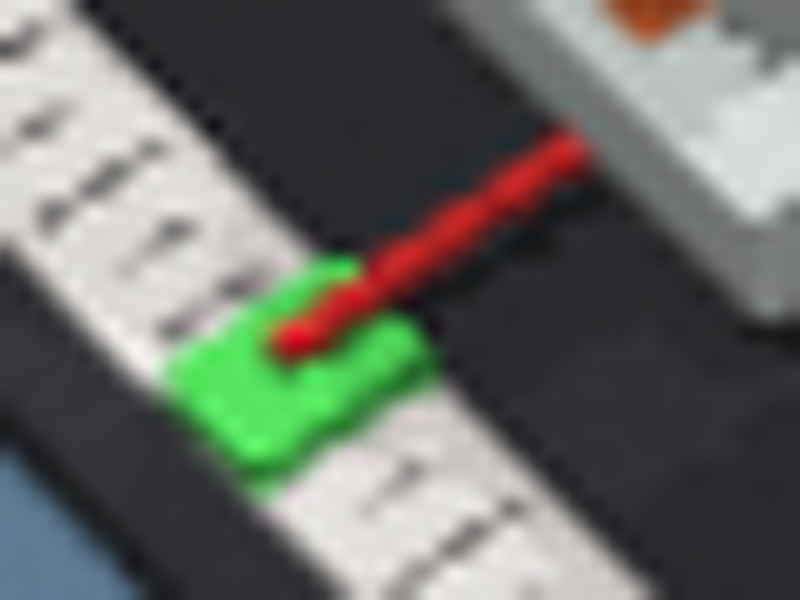

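Request:
play_rows:
  targets:
    - [[0, -0.001, 0, 0, 0, 0, -1], [0, -0.002, 0, 0, 0, 0, -1], [0, -0.0025, 0, 0, 0, 0, -1], [0, -0.0025, 0, 0, 0, 0, -1], [0, -0.0025, 0, 0, 0, 0, -1], [0, -0.0025, 0, 0, 0, 0, -1], [0, -0.0025, 0, 0, 0, 0, -1], [0, -0.0025, 0, 0, 0, 0, -1]]

```text
t: 21.3
ee_pos: [0.5681, -0.1053, 0.0616]
ee_rot: [0.585, 0.811, 0.002, 0.002]
ft_force: [12.3, 3.0, -8.6]
finger_gap: 0.0156
```

Run:
```python
from plan import *
C=cams()
cv2.imwrite('pics/g16.png',cv2.resize(C['scene'][2][200:300,220:353],None,fx=6,fy=6,interpolation=cv2.INTER_CUBIC))
cv2.imwrite('pics/t16.png',cv2.resize(C['top'][2][200:275,275:375],None,fx=8,fy=8,interpolation=cv2.INTER_CUBIC))
goal(fix(-.0145,-.085,.062),F[2]+np.pi/2)
```

```text
t 21.4 pos [ 0.5681 -0.1053  0.0616] gap 0.015943557149704968 F [12.5014  2.3236 -8.1837] q [-0.3941  0.3255  1.7202  0.0035  1.0902 -0.7172]
yaw 1.8923027321845909 tilt [ 0.0065  0.0007 -1.    ]
shift [-0.001   0.0006 -0.0004] turn [0.0064 0.0014 0.0001]
```

View pics/g16.png

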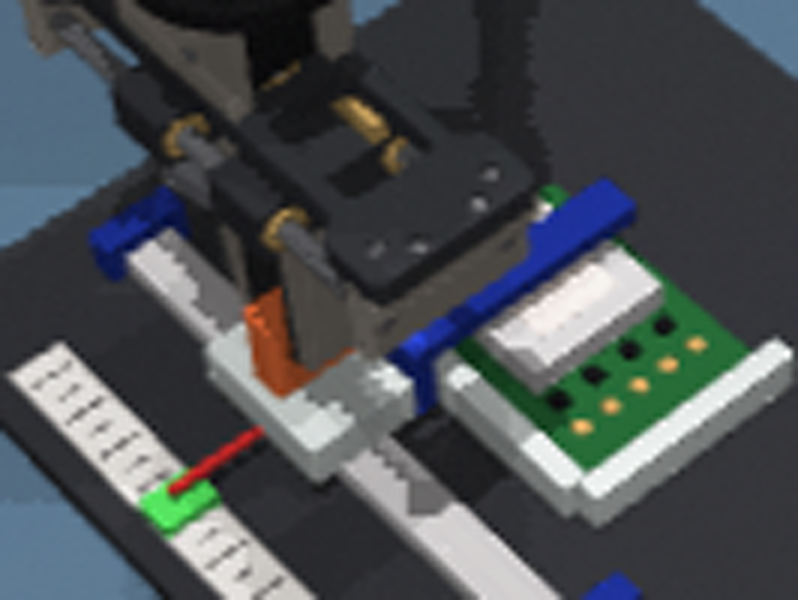

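View pics/t16.png

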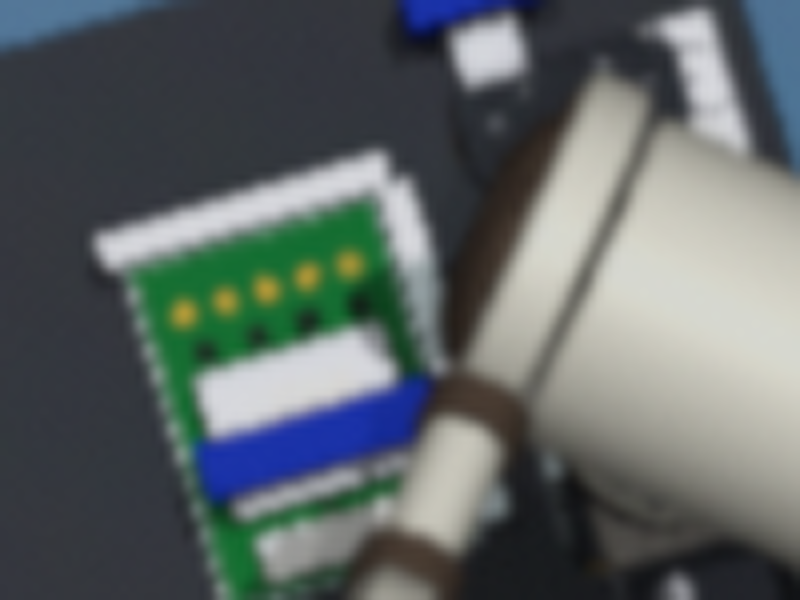

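Run:
```python
from workcell import ctrl
s=ctrl.read_state(); print(s['t'],s['ft_force'],abs(s['qvel']).max()); print(ctrl.sign_off())
```

```text
21.4 [12.50142621  2.32362727 -8.18370087] 0.002512253726666033
the job is handed in; nothing more can be done
None
```

I pushed the module against both stops, pulled the slide until its pointer was over the green band, and handed the job in at 21.4 s with the grip still holding. The hand-in gives no verdict, so the results below are my own last checks.

- **Module:** I squared it by gripping it, slid it against both stops and let go. The top view then showed it still 2–4 mm off the side stop, although the force during that push (about 8 N per stop) had suggested contact. I pushed it again with closed fingers, reaching about 18 N at the side stop and about 6 N at the back stop before a last short push. In the last pictures from both cameras it lies flush with both stops. I did not measure its final position in millimetres after the last push.
- **Slide:** I first pulled it to about 3 mm short of the band's middle, then 2.5 mm further. In the last scene picture the pointer sits near the middle of the band.
- **Grip:** The fingers are closed on the 16 mm handle with a measured gap of about 15.9 mm. The wrist reads about 12.5 N along the pull, and the joints were at rest at hand-in.
- **Disagreements:** The two cameras differ by 1–2 mm on the fixture's position. The module's front connector is 6 mm tall and not in the description. It blocked my first grip on the can, so I held the module by the connector's front face and the can's back face instead.
- **Other items:** I touched none of them knowingly. In the close-up views the shield can and plug had not visibly moved. I did not check the bench items again after the start.

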